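Take two stacks of lab kit apart and set each piece at its station

ROBOT

A 6-joint arm with a two-finger parallel gripper is mounted at the origin on the work surface. World frame = base frame: x ahead of the robot, y to its left, z up, the work surface at z = 0. Lengths are in m, angles in rad, forces in N, time in s.
With the tool pointing down it reaches from about 0.375 to 0.9 m from the base axis. Payload 3.1 kg.
Tool frame: the origin (TCP) lies at the very end of the fingers, on their centre line; the grasp point (between the pads) lies 19 mm behind it; z points along the fingers, y is the direction in which the jaws open and shut (so a half turn about z gives the same grasp; the last joint's range is limited). The gripper opens to 87 mm and grips with 3 to 60 N. Pads are 19 mm wide; open, the fingers measure 117 mm over their backs; the gripper's body (75 mm by 190 mm) begins 51 mm behind the grasp point.
Start: joints at [-1.446, 0.527, 1.433, -0, 1.181, -0.178], TCP at [0.187, -0.596, 0.223] pointing down, gripper open.
Joint ranges: [-3.08, 3.08], [-0.75, 2.2], [0.22, 2.44], [-1.43, 4.57], [0, 2.65], [-2.85, 2.85]. Speed limits (rad/s): [2.79, 2.79, 3.14, 3.14, 3.14, 3.14].

INTERFACE

Orientations are given as a unit quaternion [x, y, z, w].
In Python, from rig import robot gives the robot as it stands. The module is installed in compiled form; this text tells all that it offers.
- The arm moves only by the tool send_rows, never from a script. Its argument "deltas" is a list of rows, each an object of numbers: "tx", "ty", "tz": the shift along the tool's x, y, z in cm; "rx", "ry", "rz": the turn, a rotation vector about the tool's x, y, z in rad. A call has 1 to 5 rows; each row is the pose to reach, as a shift and turn from the pose commanded when the call began, along the tool's axes at that moment; what a row does not reach only later rows make up. A row lasts 1/12 s, in which the tool goes at most 41.7 mm and 7.16 degrees, less where a joint would pass 70% of its speed; a pose out of reach is approached as far as the arm can. A call with a gripper value outside its range is refused whole. "claw" is the finger opening in cm, from 0 to 8.7, set as the call begins (left out, the last holds). The fingers move at their own pace and stop on an object; "squeeze" is the grip in N (left out, the last holds). Time passes only in rows, so rows that repeat a pose let the fingers close. It gives the time, the measured TCP pose, the force and the opening at its end, in the units of the state.
- robot.get_obs(): the state, without advancing time (a new reading comes with each control period).
- robot.camera(name): name is "scene" or "side" or "wrist"; returns a dict with "color" (480x640x3 uint8, red, green, blue), "z_map" (480x640 float32, m along the optical axis (not along the pixel's ray), 0 where there is no reading), "intrinsics" (3x3 intrinsics, pixels), "R" (3x3) and "t" (3): a world point X has camera coordinates R X + t; the wrist camera has in their place "tool_from_camera" (4x4, takes a point from camera to tool coordinates, whose origin is the TCP and whose axes are the flange's). Camera axes: x right, y down, z forward; pixel columns grow to the right and rows downward; lengths in m; the calibration is good to about 2 mm. A picture is of the moment at which its call begins: read the wrist's pose just before it.
- robot.hand_in(): hands the job in, once; it reports no verdict.
Trained networks look in the newest picture that a camera, given by its name, has taken for a name from the list of things; names that differ only in an ending like _2 or _b are one class to them, and where a whole thing is asked for, a point or a joint stands for the part that bears it (a point fixed in the world has none). Each returns a list of dicts, best first, with "p" (0 to 1); they miss things now and then, are a little off and sometimes report something else, mostly with a low value. They report only what shows in the picture. A call takes as long as a camera call. They do not tell look-alikes from the thing itself.
- robot.outline_of(label, camera): "pixels" (480x640 bool, what is visible of it) and "xy" ([column, row] in pixels, amid what is visible of it).
- robot.tip_of(label, camera): "xy" ([column, row] in pixels: a listed point, or the origin of a listed thing).
The state is a dict: "time": time; "q": joint angles; "joint_velocities": joint speeds; "joint_torque": joint torques, N m; "position": TCP position; "tool_rot": TCP orientation; "ft_force": force on the tool from outside, world axes, zero at the start; "moment": the same for the moment, N m; "grip_width": finger opening in m.
Only numpy, scipy, OpenCV 4.12 (cv2) and the standard library are available. Lean on these libraries where they do the work, as an engineer would, in place of code of your own. Each camera call takes 0.05 s, during which the arm holds its last target.

TASK

Take the two handed-over stacks apart and put each piece at its own station, right side up: the little capped jar in the round wooden holder, the cardboard carton flat in the white rectangular tray, the round tin flat inside the low steel ring, and the drilled aluminium block flat in the heater's rectangular bay. The white slide case goes lengthwise into the sloped roller lane so that it lies against the stop at the low end. Keep the jar upright all the way, and leave everything let go and at rest.

Things in the scene. Friction and masses are not known exactly. Their poses are not given: they have to be found in the camera images.
- jar_mid (a point): Small round amber glass jar with a black cap, 34 mm diameter, 46 mm high, about 70 g; loose, stands upright on top of the carton. The point is its centre, half-way up; z is up its axis.
- carton_mid (a point): Brown cardboard carton, rigid, 64 mm (its x) x 44 mm (its y) x 26 mm high, about 90 g, with a paper strip along its top; loose, lies on the slide case or on the aluminium block. The point is its centre, half-way up.
- tin_mid (a point): Round flat steel tin, 54 mm diameter, 26 mm high, about 100 g; loose, lies on the slide case or on the aluminium block (whichever does not carry the carton). The point is its centre, half-way up.
- case_mid (a point): White plastic slide case, a closed box 110 mm (its x) x 56 mm (its y) x 36 mm high, about 180 g, a grey seam round it; loose, the bottom of one of the stacks, on the bench. The point is its centre, half-way up. Either end may go first into the lane.
- block_mid (a point): Aluminium tube block with rows of small dark holes on its top, 90 mm (its x) x 62 mm (its y) x 36 mm high, about 400 g; loose, the bottom of the other stack, on the bench. The point is its centre, half-way up. Either end may face either way.
- holder_seat (a point): Fixed round wooden jar holder on the bench: a cup of 52 mm inner and 64 mm outer diameter. The point is the centre of its floor, 4 mm above the bench; the rim rises 10 mm above this floor. z is up.
- tray_seat (a point): Fixed white plastic rectangular tray on the bench, inside 80 mm (its x) x 60 mm (its y), walls 4 mm thick. The point is the centre of its floor, 3 mm above the bench; the rim rises 5 mm above this floor. z is up.
- dish_seat (a point): Fixed round place with a low steel ring on the bench, 72 mm inner and 80 mm outer diameter. The point is the centre of its floor, 3 mm above the bench; the ring rises 4 mm above this floor. z is up.
- bay_seat (a point): Bay on top of the fixed white block heater (170 x 140 mm, 55 mm high): a dark rectangular place 106 mm (its x) x 78 mm (its y) inside a 4 mm wide aluminium rim that stands 6 mm above it. The point is the centre of the bay's floor, 55 mm above the bench; z is up, -x is the front with the knobs.
- lane_load (a point): Fixed roller lane, sloping 15 deg down along +x; 72 mm wide inside (y), side walls 4 mm thick, 9 mm high. Point: on its floor, mid-width, upper loading place, 85 mm above the bench; x is level, z vertical. Floor starts 75 mm up-slope; stop plate 205 mm down-slope. Free rollers: a case let go slides to the stop, its centre then 150 mm ahead of and 21 mm below the point.
Mind the look-alikes: they are no part of the job. Of the things shaped like the part that bears holder_seat, the wooden one is meant.

How it is judged:
By the outcome, as a careful person would: the job done as asked, in the order asked, and still so for the second after the job is handed in, with the robot touching nothing.
It also fails if it takes over 134 s, if anything falls off the work surface, if the arm or the gripper's body presses on something with over 40 N, if the wrist force passes 120 N, or if a joint passes its speed limit or range.

## Working session

There is one attempt and no reset: what is moved stays moved. The work goes in short steps, Python scripts to look and compute and a tool call to move; the robot and the scene stay as the last step left them, time stands still between calls to the robot, and variables do not carry over. Pictures are saved under pics/ and viewed, and the job is handed in when it is done.

Besides the shell and the picture viewer there is one more tool, called after "Emit:" in YAML: its name, and indented under it one key for each argument. send_rows: Moves the arm, as the interface text tells. Its arguments: {"type":"object","properties":{"deltas":{"type":"array","items":{"type":"object","properties":{"tx":{"type":"number"},"ty":{"type":"number"},"tz":{"type":"number"},"rx":{"type":"number"},"ry":{"type":"number"},"rz":{"type":"number"}}}},"claw":{"type":"number"},"squeeze":{"type":"number"}},"required":["deltas"]}

```bash
ls; mkdir -p pics; python3 - <<'E'
from rig import robot
import cv2
print(robot.get_obs())
for n in ["scene","side","wrist"]:
    c=robot.camera(n)
    cv2.imwrite(f"pics/a_{n}.png",c["color"][:,:,::-1])
    print(n,{k:(c[k].tolist()) for k in c if k not in("color","z_map")})
E
```

```text
pics
{'time': 0.0, 'q': array([-1.44546697e+00,  5.28465520e-01,  1.43389488e+00, -5.58017069e-05,
        1.18139174e+00, -1.78514649e-01]), 'joint_velocities': array([-0.00011627, -0.00117814, -0.00134486,  0.00101712,  0.00131762,
        0.00230251]), 'joint_torque': array([ 4.59948969e-04, -4.40047181e+01, -1.76592779e+01,  6.34660106e-02,
        5.83301182e-02, -1.61923131e-04]), 'position': array([ 0.18690518, -0.59563252,  0.22157439]), 'tool_rot': array([ 9.88479848e-01,  1.51348684e-01,  2.91831078e-06, -1.08004572e-03]), 'ft_force': array([ 0.81127062,  0.18646579, -0.06335428]), 'moment': array([-0.0140572 , -0.01909163, -0.0256301 ]), 'grip_width': 0.087047930729965}
scene {'intrinsics': [[461.11621437664314, 0.0, 318.1921219708405], [0.0, 461.11621437664314, 242.10304057208413], [0.0, 0.0, 1.0]], 'R': [[-0.8748057590212911, 0.4843541373607235, -0.010768175552639418], [0.382806061207222, 0.677432332231998, -0.628128135613848], [-0.29694175099873676, -0.5536122333079946, -0.7780354051362565]], 't': [0.40391977353266517, -0.17214586242911065, 1.2084287899060995]}
side {'intrinsics': [[507.86216969460656, 0.0, 320.7786257430448], [0.0, 507.86216969460656, 245.61029485403276], [0.0, 0.0, 1.0]], 'R': [[-0.7302577301229007, -0.6830079801672376, -0.014958162441257009], [-0.49832088623216414, 0.5475164481647536, -0.6722365902967817], [0.4673327957040243, -0.4834520017715544, -0.740185260622324]], 't': [0.3935151772151616, 0.2825433773681012, 0.9007853115530076]}
wrist {'intrinsics': [[392.70820048749437, 0.0, 319.0526772304476], [0.0, 392.70820048749437, 237.94158518201237], [0.0, 0.0, 1.0]], 'tool_from_camera': [[0.00033874171125206683, -0.9577153105950258, -0.28771734237950475, 0.07961479771697995], [0.9999999400642683, 0.0003450165977746294, 2.8896460611020407e-05, -7.600977117616647e-05], [7.15926758393431e-05, -0.287717334923392, 0.957715370065171, -0.16196224843007193], [0.0, 0.0, 0.0, 1.0]]}
```

View pics/a_scene.png

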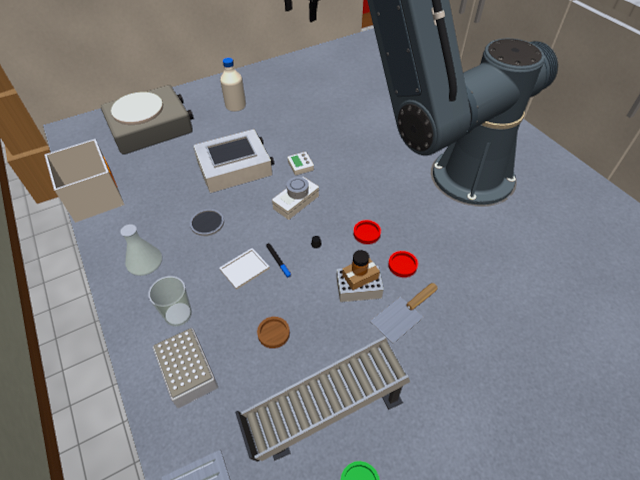

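View pics/a_side.png

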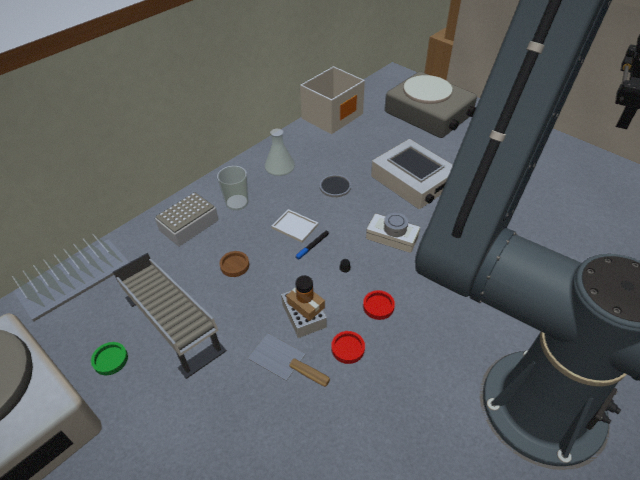

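View pics/a_wrist.png

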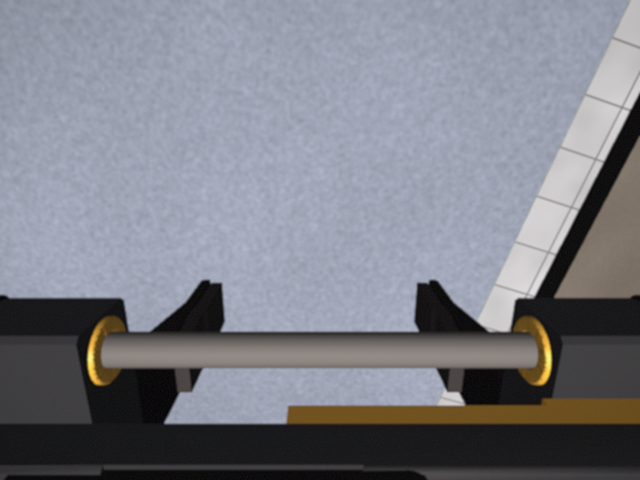

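```bash
cat > h.py <<'E'
from rig import robot
import numpy as np, cv2
from scipy.spatial.transform import Rotation as Rn
def tri(obs):
    # obs: list of (cam dict, xy)
    A=[];b=[]
    for c,xy in obs:
        K,R,t=map(np.array,(c["intrinsics"],c["R"],c["t"]))
        P=K@np.c_[R,t]
        for i in (0,1):
            r=P[i]-xy[i]*P[2]; n=np.linalg.norm(r[:3]); A.append(r[:3]/n);b.append(-r[3]/n)
    X,res,_,_=np.linalg.lstsq(np.array(A),np.array(b),rcond=None)
    return X
def depro(c,mask):
    v,u=np.nonzero(mask&(c["z_map"]>0)); z=c["z_map"][v,u].astype(float)
    K=np.array(c["intrinsics"]); p=np.c_[(u-K[0,2])*z/K[0,0],(v-K[1,2])*z/K[1,1],z]
    return (p-np.array(c["t"]))@np.array(c["R"])
def wristRT(c,o):
    T=np.eye(4);T[:3,:3]=Rn.from_quat(o["tool_rot"]).as_matrix();T[:3,3]=o["position"]
    M=np.linalg.inv(T@np.array(c["tool_from_camera"])); c["R"]=M[:3,:3];c["t"]=M[:3,3]; return c
def proj(c,X):
    p=np.array(c["R"])@X+c["t"]; p=np.array(c["intrinsics"])@p; return p[:2]/p[2]
L=["jar_mid","carton_mid","tin_mid","case_mid","block_mid","holder_seat","tray_seat","dish_seat","bay_seat","lane_load"]
E
python3 - <<'E'
from h import *
import pickle
cs={n:robot.camera(n) for n in("scene","side")}
D={}
for l in L:
    for n in cs:
        tp=robot.tip_of(l,n); ol=robot.outline_of(l,n)
        D[l,n]=(tp,ol)
        print(l,n,"T",[(np.round(a["xy"]).tolist(),round(a["p"],2)) for a in tp][:4],"O",[(np.round(a["xy"]).tolist(),round(a["p"],2),int(a["pixels"].sum())) for a in ol][:4])
pickle.dump((cs,D),open("d0.pkl","wb"))
print(robot.get_obs()["time"])
E
```

```text
jar_mid scene T [([360.0, 264.0], 0.64), ([356.0, 284.0], 0.41)] O [([360.0, 265.0], 0.96, 391), ([275.0, 328.0], 0.73, 841)]
jar_mid side T [([306.0, 290.0], 0.72), ([416.0, 166.0], 0.51)] O [([304.0, 287.0], 0.78, 420)]
carton_mid scene T [([359.0, 272.0], 0.66)] O [([358.0, 274.0], 0.66, 571)]
carton_mid side T [([305.0, 303.0], 0.79)] O [([309.0, 307.0], 0.59, 594), ([295.0, 227.0], 0.2, 838)]
tin_mid scene T [([297.0, 188.0], 0.96), ([357.0, 377.0], 0.31)] O [([297.0, 188.0], 0.79, 439), ([359.0, 264.0], 0.42, 364)]
tin_mid side T [([396.0, 225.0], 0.67)] O [([396.0, 222.0], 0.62, 494)]
case_mid scene T [([296.0, 194.0], 0.62)] O [([296.0, 199.0], 0.69, 772)]
case_mid side T [([394.0, 234.0], 0.94)] O [([392.0, 237.0], 0.92, 943)]
block_mid scene T [([356.0, 286.0], 0.77)] O [([357.0, 292.0], 0.67, 830)]
block_mid side T [([304.0, 309.0], 0.75)] O [([303.0, 320.0], 0.83, 761), ([309.0, 309.0], 0.58, 509), ([389.0, 239.0], 0.45, 981)]
holder_seat scene T [([365.0, 231.0], 0.96), ([275.0, 329.0], 0.95), ([403.0, 263.0], 0.8)] O [([404.0, 262.0], 0.81, 614), ([365.0, 230.0], 0.8, 5
[... 304 characters left out ...]
at scene T [([244.0, 268.0], 0.57), ([232.0, 153.0], 0.49)] O [([245.0, 269.0], 0.58, 1130), ([357.0, 291.0], 0.52, 803)]
tray_seat side T [([293.0, 229.0], 0.89)] O [([293.0, 226.0], 0.82, 933)]
dish_seat scene T [([204.0, 221.0], 0.9), ([359.0, 267.0], 0.68)] O [([207.0, 222.0], 0.67, 710)]
dish_seat side T [([333.0, 185.0], 0.97)] O [([332.0, 182.0], 0.83, 552), ([301.0, 321.0], 0.48, 805)]
bay_seat scene T [([230.0, 151.0], 0.61)] O [([233.0, 159.0], 0.59, 3405)]
bay_seat side T [([415.0, 164.0], 0.7)] O [([412.0, 174.0], 0.87, 3463)]
lane_load scene T [([357.0, 375.0], 0.69)] O [([324.0, 398.0], 0.95, 9430)]
lane_load side T [([176.0, 313.0], 0.77)] O [([169.0, 308.0], 0.67, 5677)]
2.25
```

```bash
python3 - <<'E'
from h import *
import pickle
cs,D=pickle.load(open("d0.pkl","rb"))
pick={"holder_seat":{"scene":(275,329),"side":(234,264)}}
full=np.ones((480,640),bool)
P={n:depro(cs[n],full) for n in cs}
X={}
for l in L:
    o=[(cs[n],pick.get(l,{}).get(n,D[l,n][0][0]["xy"])) for n in cs]
    X[l]=tri(o); print(l,X[l].round(4))
top=dict(jar_mid=(36+26+46,5,.03),carton_mid=(62,4,.06),tin_mid=(62,4,.05),case_mid=(36,4,.09),block_mid=(36,4,.08),holder_seat=(14,4,.05),tray_seat=(8,3,.07),dish_seat=(7,2.5,.06),bay_seat=(61,3,.09))
for l,(z,tol,r) in top.items():
    for n in cs:
        p=P[n]; m=(np.linalg.norm(p[:,:2]-X[l][:2],axis=1)<r)&(abs(p[:,2]-z/1000)<tol/1000)
        q=p[m]
        if len(q)<10: print(l,n,len(q));continue
        rc=cv2.minAreaRect((q[:,:2]*1000).astype(np.float32))
        c,rad=cv2.minEnclosingCircle((q[:,:2]*1000).astype(np.float32))
        print(l,n,len(q),"rect",np.round(rc[0],1),np.round(rc[1],1),round(rc[2],1),"circ",np.round(c,1),round(rad,1),"z",np.median(q[:,2]).round(4))
bench=P["scene"]; 
for n in cs:
    p=P[n]; m=(abs(p[:,2])<.02)&(abs(p[:,0]-.5)<.3); print(n,np.median(p[m,2]))
E
```

```text
jar_mid [0.4432 0.1424 0.0791]
carton_mid [0.442  0.1448 0.047 ]
tin_mid [ 0.4402 -0.145   0.0474]
case_mid [ 0.4423 -0.1448  0.0201]
block_mid [0.451  0.1457 0.0117]
holder_seat [0.647  0.1606 0.0149]
tray_seat [ 6.389e-01 -1.410e-02 -6.000e-04]
dish_seat [ 0.6692 -0.1873  0.0067]
bay_seat [ 0.5327 -0.3434  0.0537]
lane_load [0.5769 0.3456 0.0934]
jar_mid scene 194 rect [445.  145.5] [32.1 31.9] 6.8 circ [445.5 144.9] 17.9 z 0.1087
jar_mid side 212 rect [443.9 146.6] [32.4 30.3] 77.3 circ [445.5 146.6] 17.7 z 0.1086
carton_mid scene 356 rect [442.  147.4] [45.3 65.5] 88.7 circ [441.7 147.8] 37.8 z 0.0629
carton_mid side 381 rect [442.9 147.4] [45.6 66.6] 88.4 circ [441.6 148. ] 38.0 z 0.0625
tin_mid scene 297 rect [ 439.8 -140.8] [55.7 50.8] 64.4 circ [ 439.8 -140.9] 29.4 z 0.0632
tin_mid side 343 rect [ 440.4 -138.9] [51.2 53.5] 36.7 circ [ 439.3 -140.3] 28.4 z 0.0627
case_mid scene 421 rect [ 446.8 -140.6] [111.3  57.1] 18.8 circ [ 446.9 -141.8] 60.1 z 0.0367
case_mid side 543 rect [ 446.6 -140.7] [109.7  61.3] 19.6 circ [ 445.9 -139.4] 60.2 z 0.0363
block_mid scene 494 rect [445.
[... 236 characters left out ...]
3
holder_seat side 243 rect [652.3 159.9] [62.9 67.5] 61.1 circ [653.2 160.5] 34.3 z 0.0138
tray_seat scene 419 rect [634.8 -19.8] [118.5  92.6] 30.8 circ [631.1 -17.6] 62.6 z 0.0073
tray_seat side 355 rect [627.8 -14.9] [116.1  77.4] 10.1 circ [630.8 -18.6] 63.0 z 0.007
dish_seat scene 322 rect [ 666.6 -189.6] [ 82.3 106.2] 42.5 circ [ 671.6 -189.6] 56.7 z 0.0061
dish_seat side 239 rect [ 665.5 -181.6] [86.5 88.2] 38.0 circ [ 671.1 -182.1] 53.8 z 0.0059
bay_seat scene 424 rect [ 531.4 -335.3] [131.3 164.1] 85.3 circ [ 533.5 -343.5] 89.2 z 0.0597
bay_seat side 395 rect [ 532.  -336.5] [132.2 160.8] 84.3 circ [ 534.4 -340.5] 87.7 z 0.0598
scene 0.0009437423299339925
side 0.0009128987640780044
```

```bash
python3 - <<'E'
from h import *
import pickle
cs,D=pickle.load(open("d0.pkl","rb"))
k=np.ones((5,5),np.uint8)
def cloud(l,n,i=0,d=1):
    m=D[l,n][1][i]["pixels"].astype(np.uint8)
    return depro(cs[n],cv2.dilate(m,k,iterations=d).astype(bool))
for l,lo,hi in [("tray_seat",.0055,.011),("dish_seat",.005,.011),("bay_seat",.0575,.066),("bay_seat",.052,.066)]:
    for n in cs:
        q=cloud(l,n); q=q[(q[:,2]>lo)&(q[:,2]<hi)]
        # keep the largest cluster via 2mm grid
        rc=cv2.minAreaRect((q[:,:2]*1000).astype(np.float32)); c,r=cv2.minEnclosingCircle((q[:,:2]*1000).astype(np.float32))
        print(l,n,len(q),np.round(rc[0],1),np.round(rc[1],1),round(rc[2],1),"circ",np.round(c,1),round(r,1))
for n in cs:
    q=cloud("lane_load",n,d=0); q=q[q[:,2]>.02]
    # ransac plane
    rng=np.random.default_rng(0);best=None
    for _ in range(500):
        a=q[rng.choice(len(q),3,False)]; nn=np.cross(a[1]-a[0],a[2]-a[0]); s=np.linalg.norm(nn)
        if s<1e-6: continue
        nn/=s; 
        if abs(nn[2])<.9: continue
        m=abs((q-a[0])@nn)<.003
        if best is None or m.sum()>best.sum(): best=m
    a=q[best]; c=a.mean(0); u,s,v=np.linalg.svd(a-c,full_matrices=False); nn=v[2]*np.sign(v[2,2])
    d=np.r_[nn[:2],0]; print(n,len(q),best.sum(),"n",nn.round(4),"tilt",np.degrees(np.arccos(nn[2])),"downdir yaw",np.degrees(np.arctan2(nn[1],nn[0])),"plane z at c",c.round(4))
    rc=cv2.minAreaRect((a[:,:2]*1000).astype(np.float32)); print(np.round(rc[0],1),np.round(rc[1],1),rc[2])
    rc=cv2.minAreaRect((q[:,:2]*1000).astype(np.float32)); print("all",np.round(rc[0],1),np.round(rc[1],1),rc[2])
    print("z range",q[:,2].min(),q[:,2].max())
E
```

```text
tray_seat scene 351 [639.7 -17.3] [88.5 70.4] 10.4 circ [639.4 -17. ] 55.1
tray_seat side 299 [638.4 -13. ] [94.6 77.4] 10.1 circ [636.9 -13.3] 59.9
dish_seat scene 283 [ 665.  -187.4] [80.1 81.3] 12.2 circ [ 665.1 -185.1] 44.9
dish_seat side 203 [ 665.1 -186.2] [80.4 82.1] 5.1 circ [ 660.8 -184. ] 45.7
bay_seat scene 616 [ 532.2 -336.3] [135.8 164.8] 83.2 circ [ 532.8 -333.9] 104.6
bay_seat side 516 [ 530.1 -334. ] [136.8 165.2] 84.3 circ [ 529.2 -331.5] 98.0
bay_seat scene 2327 [ 532.  -338.2] [145.1 169.2] 83.7 circ [ 532.  -336.9] 106.8
bay_seat side 2321 [ 531.6 -336.7] [142.7 170.4] 84.0 circ [ 531.  -334.6] 108.2
scene 9063 4724 n [ 0.2585 -0.0294  0.9656] tilt 15.07885399355526 downdir yaw -6.486243587674065 plane z at c [0.6393 0.3403 0.067 ]
[640.4 341.8] [ 78.2 271.8] 83.99809265136719
all [641.6 340.4] [ 81.8 285.7] 83.89097595214844
z range 0.020012483213184825 0.11642103205440742
side 4953 2688 n [ 0.2571 -0.0227  0.9661] tilt 14.955337182501104 downdir yaw -5.038682783914315 plane z at c [0.6279 0.3423 0.07  ]
[640.1 343.1] [ 79.3 276.6] 84.44060516357422
all [642.8 340.8] [ 81.  289.5] 83.83416748046875
z range 0.020113665037294944 0.1148967847008617
```

```bash
cat >> h.py <<'E'
def target(x,y,z,phi,tilt=0,az=0):
    """tool down with tool-x at yaw phi deg; then tilt (deg) about tool y"""
    R0=Rn.from_matrix(np.c_[[np.cos(np.radians(phi)),np.sin(np.radians(phi)),0],[np.sin(np.radians(phi)),-np.cos(np.radians(phi)),0],[0,0,-1]])
    return np.array([x,y,z]),R0*Rn.from_euler('y',tilt,degrees=True)
def go(x,y,z,phi,tilt=0):
    o=robot.get_obs(); p,R=target(x,y,z,phi,tilt); Rc=Rn.from_quat(o["tool_rot"])
    d=Rc.inv().apply(p-o["position"])*100; r=(Rc.inv()*R).as_rotvec()
    print("t %.2f"%o["time"],"pos",o["position"].round(4),"phi %.1f"%np.degrees(np.arctan2(*Rc.as_matrix()[[1,0],0])),"q",np.degrees(o["q"]).round(0),"F",o["ft_force"].round(1),"w %.4f"%o["grip_width"])
    print("  -> t",d.round(2),"r",r.round(3),"rows",round(max(np.linalg.norm(d)/4.17,np.degrees(np.linalg.norm(r))/7.16),1))
E
python3 - <<'E'
from h import *
import pickle
cs,D=pickle.load(open("d0.pkl","rb"))
full=np.ones((480,640),bool)
for n in cs:
    c=cs[n]; col=c["color"].astype(int); r,g,b=col[...,0],col[...,1],col[...,2]
    red=((r>150)&(g<60)&(b<60)).astype(np.uint8)
    k,lab,st,ce=cv2.connectedComponentsWithStats(red)
    for i in range(1,k):
        if st[i,4]>100:
            q=depro(c,lab==i); print(n,"red",q.mean(0).round(3),q.max(0).round(3),q.min(0).round(3))
    K,R,t=map(np.array,(c["intrinsics"],c["R"],c["t"]))
    # dark bay
    m=D["bay_seat",n][1][0]["pixels"]
    dk=((col.sum(2)<240)&m).astype(np.uint8)
    k,lab,st,ce=cv2.connectedComponentsWithStats(dk); i=1+np.argmax(st[1:,4])
    q=depro(c,lab==i); z=.055
    v,u=np.nonzero(lab==i); ray=np.c_[(u-K[0,2])/K[0,0],(v-K[1,2])/K[1,1],np.ones(len(u))]@R; C=-R.T@t
    pz=C+ray*((z-C[2])/ray[:,2])[:,None]
    rc=cv2.minAreaRect((pz[:,:2]*1000).astype(np.float32)); print(n,"bay dark",st[i,4],np.round(rc[0],1),np.round(rc[1],1),rc[2],np.median(q[:,2]))
    P=depro(c,full); m=(P[:,2]>.09)&(P[:,2]<.3)&(abs(P[:,0]-.35)<.35)&(abs(P[:,1]+.45)<.35)
    q=P[m]; print(n,"tall",len(q), q.min(0).round(3) if len(q) else '',q.max(0).round(3) if len(q) else '')
c=cs["scene"]; m=np.zeros((480,640),bool); m[60:108,220:245]=1; q=depro(c,m); q=q[q[:,2]>.05]; print("bottle",q.mean(0),q.max(0))
go(.45,-.25,.22,0); go(.445,.146,.18,0)
E
```

```text
scene red [0.347 0.027 0.009] [0.38  0.061 0.022] [ 0.316 -0.011  0.001]
scene red [0.328 0.145 0.009] [0.361 0.179 0.019] [ 0.297  0.106 -0.001]
scene bay dark 677 [ 529.9 -347. ] [ 67.6 104. ] 83.94222259521484 0.05625163542988043
scene tall 647 [ 0.159 -0.647  0.09 ] [ 0.451 -0.5    0.3  ]
side red [0.348 0.03  0.008] [0.38  0.063 0.018] [ 0.316 -0.001  0.001]
side red [0.33  0.147 0.008] [0.36  0.179 0.019] [ 0.297  0.117 -0.   ]
side bay dark 731 [ 535.2 -344.2] [ 71.9 102.2] 83.68508911132812 0.05584793832094681
side tall 380 [ 0.153 -0.666  0.221] [ 0.248 -0.497  0.3  ]
bottle [ 0.42526906 -0.580974    0.09724651] [ 0.45264884 -0.55954927  0.15340721]
t 2.25 pos [ 0.187  -0.5963  0.2225] phi 17.4 q [-83.  30.  82.  -0.  68. -10.] F [-0.4 -0.5  0. ] w 0.0873
  -> t [ 35.46 -25.18   0.25] r [-0.     0.     0.304] rows 10.4
t 2.25 pos [ 0.187  -0.5963  0.2225] phi 17.4 q [-83.  30.  82.  -0.  68. -10.] F [-0.4 -0.5  0. ] w 0.0873
  -> t [ 46.83 -63.12   4.26] r [-0.     0.     0.304] rows 18.9
```

Emit:
send_rows:
  deltas:
    - {"tx": 35.5, "ty": -25.2, "rz": 0.3}
    - {"tx": 35.5, "ty": -25.2, "rz": 0.3}
    - {"tx": 35.5, "ty": -25.2, "rz": 0.3}
    - {"tx": 35.5, "ty": -25.2, "rz": 0.3}
    - {"tx": 35.5, "ty": -25.2, "rz": 0.3}
  claw: 8.7

```text
schema error: expected keys tx, ty, tz, rx, ry, rz
```

```bash
python3 -c "
from h import *
go(.45,-.25,.22,0); go(.44,.14,.22,0)"
```

```text
t 2.25 pos [ 0.187  -0.5963  0.2225] phi 17.4 q [-83.  30.  82.  -0.  68. -10.] F [-0.4 -0.5  0. ] w 0.0873
  -> t [ 35.46 -25.18   0.25] r [-0.     0.     0.304] rows 10.4
t 2.25 pos [ 0.187  -0.5963  0.2225] phi 17.4 q [-83.  30.  82.  -0.  68. -10.] F [-0.4 -0.5  0. ] w 0.0873
  -> t [ 46.17 -62.69   0.26] r [-0.     0.     0.304] rows 18.7
```

All keys are needed.

Emit:
send_rows:
  deltas:
    - {"tx": 35.5, "ty": -25.2, "tz": 0, "rx": 0, "ry": 0, "rz": 0.3}
    - {"tx": 35.5, "ty": -25.2, "tz": 0, "rx": 0, "ry": 0, "rz": 0.3}
    - {"tx": 35.5, "ty": -25.2, "tz": 0, "rx": 0, "ry": 0, "rz": 0.3}
    - {"tx": 35.5, "ty": -25.2, "tz": 0, "rx": 0, "ry": 0, "rz": 0.3}
    - {"tx": 35.5, "ty": -25.2, "tz": 0, "rx": 0, "ry": 0, "rz": 0.3}
  claw: 8.7

```text
time: 2.67
position: [0.3138, -0.4289, 0.2226]
tool_rot: [1.0, 0.001, 0.0, 0.0]
ft_force: [0.4, -0.3, 0.2]
grip_width: 0.087
```

```bash
python3 -c "
from h import *
go(.45,-.25,.22,0); go(.44,.14,.22,0)"
```

```text
t 2.67 pos [ 0.3138 -0.4289  0.2226] phi 0.2 q [-66.  23.  95.   0.  61.  24.] F [ 0.4 -0.3  0.2] w 0.0870
  -> t [ 13.67 -17.86   0.26] r [ 0.    -0.     0.003] rows 5.4
t 2.67 pos [ 0.3138 -0.4289  0.2226] phi 0.2 q [-66.  23.  95.   0.  61.  24.] F [ 0.4 -0.3  0.2] w 0.0870
  -> t [ 12.79 -56.86   0.26] r [ 0.    -0.     0.003] rows 14.0
```

Emit:
send_rows:
  deltas:
    - {"tx": 12, "ty": -18, "tz": 0, "rx": 0, "ry": 0, "rz": 0}
    - {"tx": 12, "ty": -18, "tz": 0, "rx": 0, "ry": 0, "rz": 0}
    - {"tx": 12, "ty": -18, "tz": 0, "rx": 0, "ry": 0, "rz": 0}
    - {"tx": 12, "ty": -18, "tz": 0, "rx": 0, "ry": 0, "rz": 0}
    - {"tx": 12, "ty": -18, "tz": 0, "rx": 0, "ry": 0, "rz": 0}

```text
time: 3.08
position: [0.4288, -0.255, 0.2229]
tool_rot: [1.0, 0.002, 0.0, 0.0]
ft_force: [0.7, -0.7, -0.0]
grip_width: 0.0867
```

Emit:
send_rows:
  deltas:
    - {"tx": 0, "ty": -20, "tz": 0, "rx": 0, "ry": 0, "rz": 0}
    - {"tx": 0, "ty": -20, "tz": 0, "rx": 0, "ry": 0, "rz": 0}
    - {"tx": 0, "ty": -20, "tz": 0, "rx": 0, "ry": 0, "rz": 0}
    - {"tx": 0, "ty": -20, "tz": 0, "rx": 0, "ry": 0, "rz": 0}
    - {"tx": 0, "ty": -20, "tz": 0, "rx": 0, "ry": 0, "rz": 0}

```text
time: 3.5
position: [0.4263, -0.0539, 0.2227]
tool_rot: [1.0, 0.002, -0.0, -0.0]
ft_force: [-0.1, -0.6, 0.2]
grip_width: 0.0869
```

```bash
python3 -c "
from h import *
go(.444,.146,.20,0)"
```

```text
t 3.50 pos [ 0.4263 -0.0539  0.2227] phi 0.3 q [-22.  15. 109.   0.  56.  68.] F [-0.1 -0.6  0.2] w 0.0869
  -> t [  1.86 -19.98   2.28] r [-0.001  0.     0.004] rows 4.8
```

Emit:
send_rows:
  deltas:
    - {"tx": 1.9, "ty": -20, "tz": 2, "rx": 0, "ry": 0, "rz": 0}
    - {"tx": 1.9, "ty": -20, "tz": 2, "rx": 0, "ry": 0, "rz": 0}
    - {"tx": 1.9, "ty": -20, "tz": 2, "rx": 0, "ry": 0, "rz": 0}
    - {"tx": 1.9, "ty": -20, "tz": 2, "rx": 0, "ry": 0, "rz": 0}
    - {"tx": 1.9, "ty": -20, "tz": 2, "rx": 0, "ry": 0, "rz": 0}

```text
time: 3.92
position: [0.4453, 0.146, 0.2026]
tool_rot: [1.0, 0.002, 0.0, -0.0]
ft_force: [1.8, -0.3, -0.4]
grip_width: 0.0869
```

```bash
cat >> h.py <<'E'
def wshot(name=None):
    o=robot.get_obs(); c=wristRT(robot.camera("wrist"),o)
    if name: cv2.imwrite(f"pics/{name}.png",c["color"][:,:,::-1])
    return c
def band(p,xy,r,lo,hi,tag=""):
    q=p[(np.linalg.norm(p[:,:2]-np.array(xy),axis=1)<r)&(p[:,2]>lo)&(p[:,2]<hi)]
    if len(q)<20: print(tag,"few",len(q));return q
    f=(q[:,:2]*1000).astype(np.float32); rc=cv2.minAreaRect(f);c,rad=cv2.minEnclosingCircle(f)
    print(tag,len(q),"rect",np.round(rc[0],1),np.round(rc[1],1),round(rc[2],1),"circ",np.round(c,1),round(rad,1),"z",np.median(q[:,2]).round(4))
    return q
E
python3 -c "
from h import *
c=wshot('w1'); p=depro(c,np.ones((480,640),bool))
band(p,(.445,.146),.03,.103,.113,'jar')
band(p,(.443,.147),.05,.057,.067,'carton')
band(p,(.445,.15),.08,.032,.041,'block')
go(.445,.146,.15,0)"
```

```text
jar 1720 rect [446.2 144.2] [31.6 32.5] 89.4 circ [446.1 144.7] 16.6 z 0.1077
carton 2058 rect [443.6 145.5] [43.4 64.2] 89.3 circ [443.6 145.8] 38.3 z 0.0617
block 3154 rect [447.2 149.1] [62. 90.] 66.5 circ [447.7 149.1] 53.6 z 0.0357
t 3.97 pos [0.4454 0.151  0.2023] phi 0.4 q [  5.  20. 105.   0.  55.  94.] F [ 0.6  2.7 -0. ] w 0.0870
  -> t [-0.06  0.52  5.23] r [-0.005 -0.001  0.008] rows 1.3
```

View pics/w1.png

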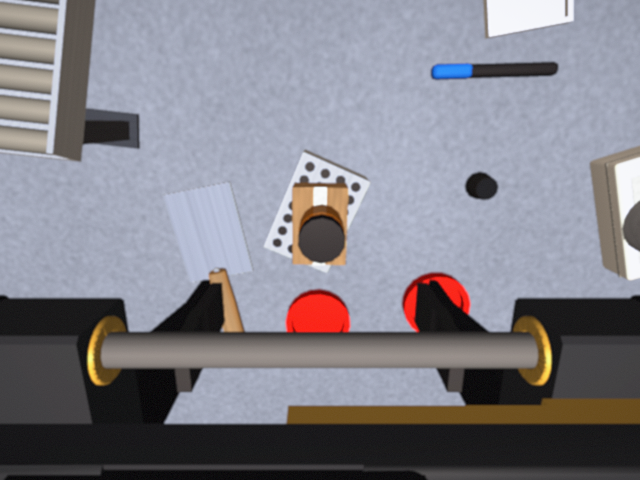

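Emit:
send_rows:
  deltas:
    - {"tx": 0, "ty": 0.5, "tz": 4, "rx": 0, "ry": 0, "rz": 0}
    - {"tx": 0, "ty": 0.5, "tz": 5, "rx": 0, "ry": 0, "rz": 0}
    - {"tx": 0, "ty": 0.5, "tz": 5, "rx": 0, "ry": 0, "rz": 0}
    - {"tx": 0, "ty": 0.5, "tz": 5, "rx": 0, "ry": 0, "rz": 0}
  claw: 5.5

```text
time: 4.3
position: [0.4453, 0.1383, 0.1523]
tool_rot: [1.0, 0.002, -0.001, 0.0]
ft_force: [0.9, 0.1, 0.6]
grip_width: 0.068
```

```bash
python3 -c "
from h import *
c=wshot(); p=depro(c,np.ones((480,640),bool))
band(p,(.445,.146),.03,.103,.113,'jar')
band(p,(.443,.147),.05,.057,.067,'carton')
band(p,(.445,.15),.08,.032,.041,'block')
go(.4455,.1455,.078,0)"
```

```text
jar 2532 rect [446.1 144.7] [31.6 32.8] 89.9 circ [446.  144.7] 16.5 z 0.1077
carton 2622 rect [443.5 145.9] [44.  64.4] 89.1 circ [443.6 145.9] 38.2 z 0.0617
block 4074 rect [447.2 149.2] [62.  90.1] 66.5 circ [447.1 149.6] 53.8 z 0.0358
t 4.35 pos [0.4461 0.1382 0.1531] phi 0.2 q [  3.  25. 108.  -0.  47.  93.] F [-0.8 -0.5  0.4] w 0.0642
  -> t [-0.07 -0.73  7.51] r [-0.    -0.001  0.003] rows 1.8
```

Emit:
send_rows:
  deltas:
    - {"tx": 0, "ty": -0.7, "tz": 0.5, "rx": 0, "ry": 0, "rz": 0}
    - {"tx": 0, "ty": -0.7, "tz": 3, "rx": 0, "ry": 0, "rz": 0}
    - {"tx": 0, "ty": -0.7, "tz": 5.5, "rx": 0, "ry": 0, "rz": 0}
    - {"tx": 0, "ty": -0.7, "tz": 7.5, "rx": 0, "ry": 0, "rz": 0}
    - {"tx": 0, "ty": -0.7, "tz": 7.5, "rx": 0, "ry": 0, "rz": 0}

```text
time: 4.77
position: [0.4441, 0.1453, 0.0756]
tool_rot: [1.0, 0.002, -0.002, 0.0]
ft_force: [-0.9, -0.1, -0.0]
grip_width: 0.055
```

Emit:
send_rows:
  deltas:
    - {"tx": 0, "ty": 0, "tz": 0, "rx": 0, "ry": 0, "rz": 0}
    - {"tx": 0, "ty": 0, "tz": 0, "rx": 0, "ry": 0, "rz": 0}
    - {"tx": 0, "ty": 0, "tz": 0, "rx": 0, "ry": 0, "rz": 0}
    - {"tx": 0, "ty": 0, "tz": 0, "rx": 0, "ry": 0, "rz": 0}
    - {"tx": 0, "ty": 0, "tz": 0, "rx": 0, "ry": 0, "rz": 0}
  claw: 2.8
  squeeze: 12

```text
time: 5.18
position: [0.4464, 0.1455, 0.0788]
tool_rot: [1.0, 0.002, 0.001, -0.0]
ft_force: [0.1, 0.2, 4.7]
grip_width: 0.0336
```

```bash
python3 -c "
from h import *
go(.446,.1448,.14,0)"
```

```text
t 5.18 pos [0.4464 0.1455 0.0788] phi 0.2 q [  4.  33. 111.  -0.  36.  94.] F [0.1 0.2 4.7] w 0.0336
  -> t [-0.02  0.06 -6.12] r [-0.    -0.003  0.004] rows 1.5
```

Emit:
send_rows:
  deltas:
    - {"tx": 0, "ty": 0, "tz": -1, "rx": 0, "ry": 0, "rz": 0}
    - {"tx": 0, "ty": 0, "tz": -2.5, "rx": 0, "ry": 0, "rz": 0}
    - {"tx": 0, "ty": 0, "tz": -4.5, "rx": 0, "ry": 0, "rz": 0}
    - {"tx": 1.5, "ty": 0, "tz": -6, "rx": 0, "ry": 0, "rz": 0}
    - {"tx": 3.5, "ty": -0.3, "tz": -6, "rx": 0, "ry": 0, "rz": 0}

```text
time: 5.6
position: [0.4804, 0.1486, 0.1406]
tool_rot: [1.0, 0.002, 0.002, -0.0]
ft_force: [1.5, -0.3, -0.5]
grip_width: 0.0336
```

Emit:
send_rows:
  deltas:
    - {"tx": 3, "ty": -0.3, "tz": 0, "rx": 0, "ry": 0, "rz": 0}
    - {"tx": 6, "ty": -0.6, "tz": 0, "rx": 0, "ry": 0, "rz": 0}
    - {"tx": 9, "ty": -0.9, "tz": 0, "rx": 0, "ry": 0, "rz": 0}
    - {"tx": 12, "ty": -1.1, "tz": 0, "rx": 0, "ry": 0, "rz": 0}
    - {"tx": 14, "ty": -1.1, "tz": 0, "rx": 0, "ry": 0, "rz": 0}

```text
time: 6.02
position: [0.6235, 0.1604, 0.1383]
tool_rot: [1.0, 0.002, 0.002, -0.0]
ft_force: [1.4, -0.3, -0.6]
grip_width: 0.0335
```

```bash
python3 -c "
from h import *
c=wshot('w2'); p=depro(c,np.ones((480,640),bool))
band(p,(.6525,.1597),.05,.011,.018,'holder')
go(.6525,.1597,.06,0)"
```

```text
holder 2106 rect [653.7 157.9] [64.  63.6] 3.0 circ [653.6 157.8] 32.4 z 0.0137
t 6.07 pos [0.6277 0.1599 0.1385] phi 0.2 q [ 4. 37. 83. -0. 59. 94.] F [5.3 0.3 0.2] w 0.0336
  -> t [2.4  0.04 7.88] r [-0.001 -0.01   0.003] rows 2.0
```

View pics/w2.png

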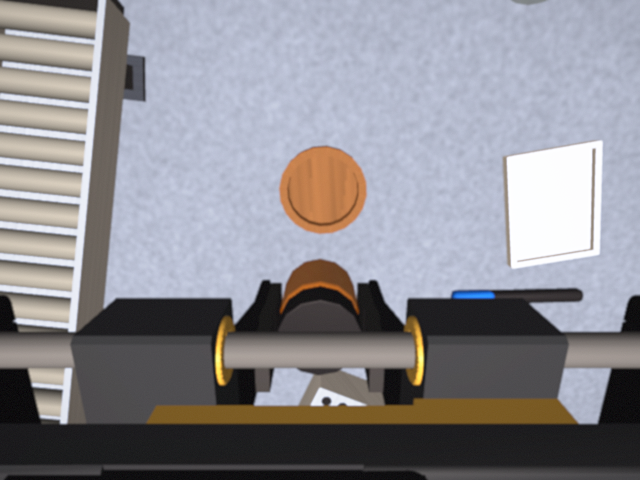

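Emit:
send_rows:
  deltas:
    - {"tx": 1.5, "ty": 0.1, "tz": 2, "rx": 0, "ry": 0, "rz": 0}
    - {"tx": 2.4, "ty": 0.1, "tz": 4, "rx": 0, "ry": 0, "rz": 0}
    - {"tx": 2.4, "ty": 0.1, "tz": 6, "rx": 0, "ry": 0, "rz": 0}
    - {"tx": 2.4, "ty": 0.1, "tz": 7.8, "rx": 0, "ry": 0, "rz": 0}
    - {"tx": 2.4, "ty": 0.1, "tz": 7.8, "rx": 0, "ry": 0, "rz": 0}

```text
time: 6.48
position: [0.6408, 0.1588, 0.0557]
tool_rot: [1.0, 0.002, -0.004, 0.0]
ft_force: [-1.6, -0.3, -0.5]
grip_width: 0.0335
```

```bash
python3 -c "
from h import *
import time
c=wshot(); p=depro(c,np.ones((480,640),bool))
band(p,(.6535,.158),.05,.011,.018,'holder')
go(.6533,.1583,.0215,0)"
```

```text
holder 2926 rect [657.2 158. ] [64.4 57.3] 88.8 circ [653.6 158. ] 32.5 z 0.0137
t 6.53 pos [0.642  0.159  0.0576] phi 0.2 q [ 4. 45. 83.  0. 53. 94.] F [-0.9 -0.2  0. ] w 0.0339
  -> t [1.15 0.07 3.6 ] r [0.    0.006 0.004] rows 0.9
```

Emit:
send_rows:
  deltas:
    - {"tx": 1.1, "ty": 0.1, "tz": 0.5, "rx": 0, "ry": 0, "rz": 0}
    - {"tx": 1.1, "ty": 0.1, "tz": 1.0, "rx": 0, "ry": 0, "rz": 0}
    - {"tx": 1.1, "ty": 0.1, "tz": 2.0, "rx": 0, "ry": 0, "rz": 0}
    - {"tx": 1.1, "ty": 0.1, "tz": 2.8, "rx": 0, "ry": 0, "rz": 0}
    - {"tx": 1.1, "ty": 0.1, "tz": 3.3, "rx": 0, "ry": 0, "rz": 0}

```text
time: 6.95
position: [0.6541, 0.1582, 0.0257]
tool_rot: [1.0, 0.002, -0.001, 0.0]
ft_force: [-0.4, -0.3, -0.7]
grip_width: 0.0334
```

Emit:
send_rows:
  deltas:
    - {"tx": 0, "ty": 0, "tz": 0.1, "rx": 0, "ry": 0, "rz": 0}
    - {"tx": 0, "ty": 0, "tz": 0.1, "rx": 0, "ry": 0, "rz": 0}
    - {"tx": 0, "ty": 0, "tz": 0.1, "rx": 0, "ry": 0, "rz": 0}

```text
time: 7.2
position: [0.6553, 0.1582, 0.0256]
tool_rot: [1.0, 0.002, -0.0, -0.0]
ft_force: [-0.1, -0.7, -0.7]
grip_width: 0.0338
```

```bash
python3 -c "
from h import *
go(.6533,.1583,.021,0)"
```

```text
t 7.20 pos [0.6553 0.1582 0.0256] phi 0.2 q [ 4. 48. 82.  0. 50. 94.] F [-0.1 -0.7 -0.7] w 0.0338
  -> t [-0.2  -0.01  0.46] r [-0.     0.     0.004] rows 0.1
```

Emit:
send_rows:
  deltas:
    - {"tx": -0.1, "ty": 0, "tz": 0.2, "rx": 0, "ry": 0, "rz": 0}
    - {"tx": -0.2, "ty": 0, "tz": 0.4, "rx": 0, "ry": 0, "rz": 0}
    - {"tx": -0.2, "ty": 0, "tz": 0.4, "rx": 0, "ry": 0, "rz": 0}

```text
time: 7.45
position: [0.6528, 0.1582, 0.0213]
tool_rot: [1.0, 0.002, -0.0, 0.0]
ft_force: [-1.1, 0.6, -1.2]
grip_width: 0.0337
```

Emit:
send_rows:
  deltas:
    - {"tx": 0, "ty": 0, "tz": 0, "rx": 0, "ry": 0, "rz": 0}
    - {"tx": 0, "ty": 0, "tz": 0, "rx": 0, "ry": 0, "rz": 0}
    - {"tx": 0, "ty": 0, "tz": 0, "rx": 0, "ry": 0, "rz": 0}
  claw: 4.8

```text
time: 7.7
position: [0.6536, 0.1582, 0.0218]
tool_rot: [1.0, 0.002, 0.0, -0.0]
ft_force: [0.2, -0.3, -0.5]
grip_width: 0.0447
```

Up and away toward the carton at (.4436,.1459); rise well above the jar first.

Emit:
send_rows:
  deltas:
    - {"tx": 0, "ty": 0, "tz": -1.5, "rx": 0, "ry": 0, "rz": 0}
    - {"tx": 0, "ty": 0, "tz": -4.5, "rx": 0, "ry": 0, "rz": 0}
    - {"tx": 0, "ty": 0, "tz": -8, "rx": 0, "ry": 0, "rz": 0}
    - {"tx": -1, "ty": 0.2, "tz": -11, "rx": 0, "ry": 0, "rz": 0}
    - {"tx": -4, "ty": 0.4, "tz": -12, "rx": 0, "ry": 0, "rz": 0}

```text
time: 8.12
position: [0.6212, 0.154, 0.1475]
tool_rot: [1.0, 0.002, 0.009, -0.0]
ft_force: [1.5, 0.4, 1.4]
grip_width: 0.0476
```

Emit:
send_rows:
  deltas:
    - {"tx": -4, "ty": 0.3, "tz": 0, "rx": 0, "ry": 0, "rz": 0}
    - {"tx": -8, "ty": 0.6, "tz": 0, "rx": 0, "ry": 0, "rz": 0}
    - {"tx": -12, "ty": 0.9, "tz": 0, "rx": 0, "ry": 0, "rz": 0}
    - {"tx": -15, "ty": 0.9, "tz": 0, "rx": 0, "ry": 0, "rz": 0.01}
    - {"tx": -17, "ty": 0.9, "tz": 0, "rx": 0, "ry": 0, "rz": 0.02}
  claw: 7.5

```text
time: 8.53
position: [0.4389, 0.1443, 0.1418]
tool_rot: [1.0, -0.008, -0.002, 0.0]
ft_force: [-0.1, 0.4, -0.2]
grip_width: 0.0711
```

```bash
python3 -c "
from h import *
c=wshot('w3'); p=depro(c,np.ones((480,640),bool))
band(p,(.443,.147),.05,.057,.067,'carton')
band(p,(.445,.15),.08,.032,.041,'block')
band(p,(.653,.158),.05,.045,.056,'jar')
go(.4436,.1459,.08,-.8)"
```

```text
carton 6538 rect [443.2 145.9] [44.  65.1] 89.2 circ [443.7 145.8] 38.2 z 0.0617
block 4469 rect [447.2 149.2] [62.1 90. ] 66.5 circ [447.2 149.1] 53.9 z 0.0358
jar few 0
t 8.58 pos [0.4347 0.1444 0.1414] phi -0.9 q [  4.  25. 110.   0.  45.  95.] F [-3.7 -0.  -0.2] w 0.0726
  -> t [ 0.95 -0.17  6.13] r [ 0.001  0.009 -0.002] rows 1.5
```

View pics/w3.png

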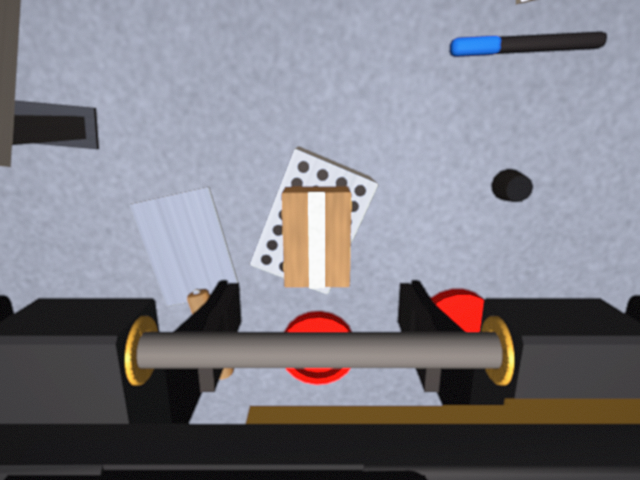

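Emit:
send_rows:
  deltas:
    - {"tx": 0.9, "ty": -0.15, "tz": 2, "rx": 0, "ry": 0, "rz": 0}
    - {"tx": 0.9, "ty": -0.15, "tz": 4.5, "rx": 0, "ry": 0, "rz": 0}
    - {"tx": 0.9, "ty": -0.15, "tz": 6, "rx": 0, "ry": 0, "rz": 0}
    - {"tx": 0.9, "ty": -0.15, "tz": 6, "rx": 0, "ry": 0, "rz": 0}

```text
time: 8.92
position: [0.4515, 0.1455, 0.0796]
tool_rot: [1.0, -0.008, -0.002, 0.0]
ft_force: [0.1, -0.0, 0.1]
grip_width: 0.075
```

```bash
python3 -c "
from h import *
go(.4436,.1459,.046,-.8)"
```

```text
t 8.92 pos [0.4515 0.1455 0.0796] phi -0.9 q [  4.  33. 110.  -0.  37.  95.] F [ 0.1 -0.   0.1] w 0.0750
  -> t [-0.77 -0.03  3.36] r [ 0.     0.004 -0.002] rows 0.8
```

Emit:
send_rows:
  deltas:
    - {"tx": -0.8, "ty": 0, "tz": 0.5, "rx": 0, "ry": 0, "rz": 0}
    - {"tx": -0.8, "ty": 0, "tz": 1.5, "rx": 0, "ry": 0, "rz": 0}
    - {"tx": -0.8, "ty": 0, "tz": 2.5, "rx": 0, "ry": 0, "rz": 0}
    - {"tx": -0.8, "ty": 0, "tz": 3.3, "rx": 0, "ry": 0, "rz": 0}
    - {"tx": -0.8, "ty": 0, "tz": 3.3, "rx": 0, "ry": 0, "rz": 0}

```text
time: 9.33
position: [0.4446, 0.1458, 0.0481]
tool_rot: [1.0, -0.008, -0.0, 0.0]
ft_force: [0.4, 0.1, 0.0]
grip_width: 0.0748
```

Emit:
send_rows:
  deltas:
    - {"tx": 0, "ty": 0, "tz": 0, "rx": 0, "ry": 0, "rz": 0}
    - {"tx": 0, "ty": 0, "tz": 0, "rx": 0, "ry": 0, "rz": 0}
    - {"tx": 0, "ty": 0, "tz": 0, "rx": 0, "ry": 0, "rz": 0}
    - {"tx": 0, "ty": 0, "tz": 0, "rx": 0, "ry": 0, "rz": 0}
    - {"tx": 0, "ty": 0, "tz": 0, "rx": 0, "ry": 0, "rz": 0}
  claw: 3.8
  squeeze: 15

```text
time: 9.75
position: [0.4447, 0.1459, 0.049]
tool_rot: [1.0, -0.008, 0.0, -0.0]
ft_force: [0.3, -0.7, -1.1]
grip_width: 0.0496
```

```bash
python3 -c "
from h import *
go(.4436,.1459,.046,-.8)"
```

```text
t 9.75 pos [0.4447 0.1459 0.049 ] phi -0.9 q [  4.  36. 112.   0.  31.  95.] F [ 0.3 -0.7 -1.1] w 0.0496
  -> t [-0.11  0.    0.3 ] r [-0.    -0.001 -0.002] rows 0.1
```

Emit:
send_rows:
  deltas:
    - {"tx": -0.1, "ty": 0, "tz": 0.4, "rx": 0, "ry": 0, "rz": 0}
    - {"tx": -0.1, "ty": 0, "tz": 0.4, "rx": 0, "ry": 0, "rz": 0}
    - {"tx": -0.1, "ty": 0, "tz": 0.4, "rx": 0, "ry": 0, "rz": 0}
    - {"tx": -0.1, "ty": 0, "tz": 0.4, "rx": 0, "ry": 0, "rz": 0}

```text
time: 10.08
position: [0.4444, 0.1459, 0.0448]
tool_rot: [1.0, -0.008, 0.001, -0.0]
ft_force: [1.5, 0.3, 4.9]
grip_width: 0.0441
```

```bash
python3 -c "
from h import *
go(.4436,.1459,.046,-.8)"
```

```text
t 10.08 pos [0.4444 0.1459 0.0448] phi -0.9 q [  4.  37. 113.   0.  31.  95.] F [1.5 0.3 4.9] w 0.0441
  -> t [-0.08  0.01 -0.12] r [-0.    -0.002 -0.002] rows 0.0
```

Emit:
send_rows:
  deltas:
    - {"tx": 0, "ty": 0, "tz": -1, "rx": 0, "ry": 0, "rz": 0}
    - {"tx": 0, "ty": 0, "tz": -3, "rx": 0, "ry": 0, "rz": 0}
    - {"tx": 0.5, "ty": 0.5, "tz": -6, "rx": 0, "ry": 0, "rz": 0}
    - {"tx": 2, "ty": 2, "tz": -8, "rx": 0, "ry": 0, "rz": 0}
    - {"tx": 4.5, "ty": 4, "tz": -9, "rx": 0, "ry": 0, "rz": 0}

```text
time: 10.5
position: [0.4852, 0.1061, 0.1361]
tool_rot: [1.0, -0.007, -0.001, -0.0]
ft_force: [-0.0, 1.2, -1.7]
grip_width: 0.0437
```

Emit:
send_rows:
  deltas:
    - {"tx": 2.6, "ty": 2.4, "tz": 0, "rx": 0, "ry": 0, "rz": -0.05}
    - {"tx": 5.2, "ty": 4.8, "tz": 0, "rx": 0, "ry": 0, "rz": -0.1}
    - {"tx": 7.8, "ty": 7.2, "tz": 0, "rx": 0, "ry": 0, "rz": -0.15}
    - {"tx": 10, "ty": 9.6, "tz": 0, "rx": 0, "ry": 0, "rz": -0.195}
    - {"tx": 11, "ty": 11, "tz": 0, "rx": 0, "ry": 0, "rz": -0.195}

```text
time: 10.92
position: [0.5988, -0.0096, 0.1341]
tool_rot: [0.996, 0.089, 0.001, 0.001]
ft_force: [0.3, -0.0, -1.1]
grip_width: 0.0436
```

```bash
python3 -c "
from h import *
c=wshot('w4'); p=depro(c,np.ones((480,640),bool))
band(p,(.638,-.016),.058,.0055,.011,'tray')
band(p,(.653,.158),.05,.045,.056,'jar')
go(.638,-.016,.06,10.2)"
```

```text
tray 2216 rect [641.  -18.3] [87.9 68.1] 10.1 circ [641.1 -18.3] 55.2 z 0.0077
jar 2591 rect [652.2 157.7] [32.3 32.7] 21.0 circ [652.1 157.8] 16.9 z 0.0496
t 10.97 pos [ 0.6001 -0.0117  0.134 ] phi 10.1 q [-12.  35.  91.  -0.  55.  68.] F [ 2.6 -1.8 -0.6] w 0.0437
  -> t [3.63 1.06 7.42] r [ 0.003 -0.004 -0.002] rows 2.0
```

View pics/w4.png

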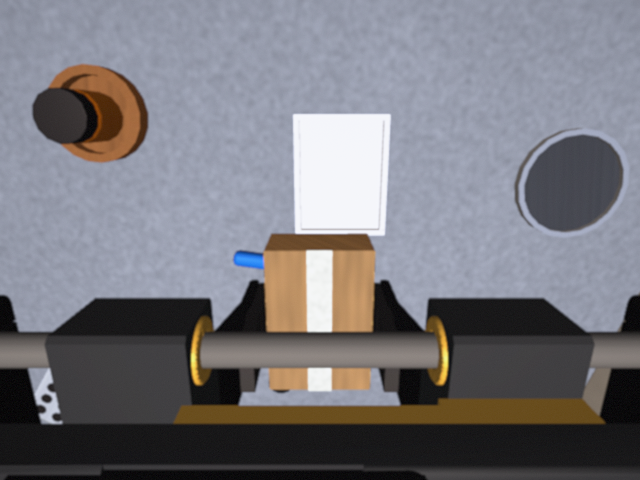

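Emit:
send_rows:
  deltas:
    - {"tx": 2, "ty": 1, "tz": 2, "rx": 0, "ry": 0, "rz": 0}
    - {"tx": 3.8, "ty": 1.2, "tz": 4.5, "rx": 0, "ry": 0, "rz": 0}
    - {"tx": 3.8, "ty": 1.2, "tz": 7, "rx": 0, "ry": 0, "rz": 0}
    - {"tx": 3.8, "ty": 1.2, "tz": 7.4, "rx": 0, "ry": 0, "rz": 0}
    - {"tx": 3.8, "ty": 1.2, "tz": 7.4, "rx": 0, "ry": 0, "rz": 0}

```text
time: 11.38
position: [0.6321, -0.0108, 0.0576]
tool_rot: [0.996, 0.089, -0.004, -0.001]
ft_force: [-1.0, -0.8, -0.8]
grip_width: 0.0439
```

```bash
python3 -c "
from h import *
c=wshot(); p=depro(c,np.ones((480,640),bool))
band(p,(.6385,-.177),.058,.0055,.011,'tray')
band(p,(.665,-.187),.058,.0045,.011,'dish')
go(.6415,-.0178,.014,10.1)"
```

```text
tray 1290 rect [ 655.4 -167.4] [76.4 33.8] 24.4 circ [ 660.1 -177.7] 38.4 z 0.0067
dish 1703 rect [ 660.1 -168.8] [80.5 39.9] 16.4 circ [ 665.  -185.2] 40.2 z 0.0066
t 11.43 pos [ 0.6335 -0.011   0.0595] phi 10.3 q [-11.  43.  87.   0.  50.  69.] F [-0.   0.5 -1.1] w 0.0439
  -> t [0.68 0.82 4.54] r [-0.002  0.004  0.003] rows 1.1
```

Emit:
send_rows:
  deltas:
    - {"tx": 0.7, "ty": 0.8, "tz": 1, "rx": 0, "ry": 0, "rz": 0}
    - {"tx": 0.7, "ty": 0.8, "tz": 2, "rx": 0, "ry": 0, "rz": 0}
    - {"tx": 0.7, "ty": 0.8, "tz": 3, "rx": 0, "ry": 0, "rz": 0}
    - {"tx": 0.7, "ty": 0.8, "tz": 4, "rx": 0, "ry": 0, "rz": 0}
    - {"tx": 0.7, "ty": 0.8, "tz": 4, "rx": 0, "ry": 0, "rz": 0}

```text
time: 11.85
position: [0.6418, -0.0179, 0.0182]
tool_rot: [0.996, 0.089, -0.002, -0.001]
ft_force: [-0.8, 1.5, -1.5]
grip_width: 0.0441
```

Emit:
send_rows:
  deltas:
    - {"tx": 0, "ty": 0, "tz": 0, "rx": 0, "ry": 0, "rz": 0}
    - {"tx": 0, "ty": 0, "tz": 0, "rx": 0, "ry": 0, "rz": 0}

```text
time: 12.02
position: [0.6438, -0.0182, 0.0205]
tool_rot: [0.996, 0.089, -0.0, -0.0]
ft_force: [-0.3, 0.0, -0.1]
grip_width: 0.0438
```

```bash
python3 -c "
from h import *
go(.6415,-.0178,.012,10.1)"
```

```text
t 12.02 pos [ 0.6438 -0.0182  0.0205] phi 10.2 q [-12.  47.  87.   0.  47.  68.] F [-0.3  0.  -0.1] w 0.0438
  -> t [-0.22 -0.08  0.85] r [-0.     0.     0.003] rows 0.2
```

Emit:
send_rows:
  deltas:
    - {"tx": -0.2, "ty": -0.05, "tz": 0.4, "rx": 0, "ry": 0, "rz": 0}
    - {"tx": -0.2, "ty": -0.05, "tz": 0.75, "rx": 0, "ry": 0, "rz": 0}
    - {"tx": -0.2, "ty": -0.05, "tz": 0.75, "rx": 0, "ry": 0, "rz": 0}
    - {"tx": -0.2, "ty": -0.05, "tz": 0.75, "rx": 0, "ry": 0, "rz": 0}

```text
time: 12.35
position: [0.6415, -0.0181, 0.0129]
tool_rot: [0.996, 0.089, -0.0, -0.0]
ft_force: [-0.2, 1.0, -1.2]
grip_width: 0.044
```

Emit:
send_rows:
  deltas:
    - {"tx": 0, "ty": 0, "tz": 0, "rx": 0, "ry": 0, "rz": 0}
    - {"tx": 0, "ty": 0, "tz": 0, "rx": 0, "ry": 0, "rz": 0}
    - {"tx": 0, "ty": 0, "tz": 0, "rx": 0, "ry": 0, "rz": 0}
    - {"tx": 0, "ty": 0, "tz": 0, "rx": 0, "ry": 0, "rz": 0}
  claw: 6

```text
time: 12.68
position: [0.642, -0.0182, 0.0133]
tool_rot: [0.996, 0.089, 0.0, 0.0]
ft_force: [0.3, 0.1, -0.5]
grip_width: 0.0582
```

Emit:
send_rows:
  deltas:
    - {"tx": 0, "ty": 0, "tz": -2, "rx": 0, "ry": 0, "rz": 0}
    - {"tx": 0, "ty": 0, "tz": -5, "rx": 0, "ry": 0, "rz": 0}
    - {"tx": -1.5, "ty": 0.5, "tz": -8, "rx": 0, "ry": 0, "rz": 0}
    - {"tx": -4.5, "ty": 1.5, "tz": -11, "rx": 0, "ry": 0, "rz": 0}
    - {"tx": -8, "ty": 3, "tz": -12, "rx": 0, "ry": 0, "rz": 0}

```text
time: 13.1
position: [0.5719, -0.062, 0.1371]
tool_rot: [0.996, 0.091, 0.005, 0.002]
ft_force: [-0.1, 0.1, -0.1]
grip_width: 0.06
```

Emit:
send_rows:
  deltas:
    - {"tx": -3.5, "ty": 1.4, "tz": 0, "rx": 0, "ry": 0, "rz": 0}
    - {"tx": -7, "ty": 2.8, "tz": 0, "rx": 0, "ry": 0, "rz": 0}
    - {"tx": -10.5, "ty": 4.2, "tz": 0, "rx": 0, "ry": 0, "rz": 0}
    - {"tx": -13, "ty": 5.4, "tz": 0, "rx": 0, "ry": 0, "rz": 0}
    - {"tx": -13.5, "ty": 5.4, "tz": 0, "rx": 0, "ry": 0, "rz": 0}
  claw: 8.5

```text
time: 13.52
position: [0.4414, -0.1403, 0.1333]
tool_rot: [0.996, 0.088, -0.001, -0.0]
ft_force: [-0.1, 0.2, -0.4]
grip_width: 0.0824
```

```bash
python3 -c "
from h import *
c=wshot('w5'); p=depro(c,np.ones((480,640),bool))
band(p,(.44,-.14),.05,.057,.067,'tin')
band(p,(.446,-.141),.08,.032,.041,'case')
band(p,(.641,-.018),.06,.024,.034,'carton')
go(.4395,-.1403,.08,10)"
```

```text
tin 5448 rect [ 442.  -141.6] [52.8 53.7] 49.6 circ [ 441.8 -141.7] 27.1 z 0.062
case 6929 rect [ 448.1 -142.9] [109.7  56.1] 18.5 circ [ 448.4 -143.4] 60.3 z 0.0357
carton few 0
t 13.57 pos [ 0.4424 -0.1397  0.1333] phi 10.0 q [-31.  26. 110.  -0.  44.  49.] F [-0.8  1.  -1.1] w 0.0832
  -> t [-0.29  0.01  5.33] r [-0.001  0.002  0.001] rows 1.3
```

View pics/w5.png

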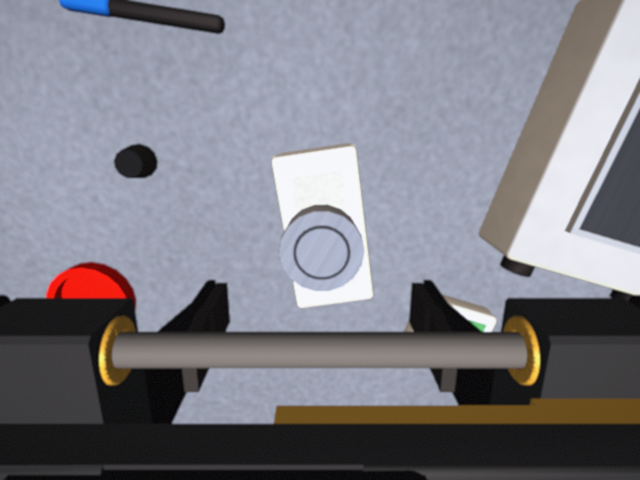

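Emit:
send_rows:
  deltas:
    - {"tx": -0.1, "ty": 0.15, "tz": 2, "rx": 0, "ry": 0, "rz": 0}
    - {"tx": -0.1, "ty": 0.15, "tz": 4.5, "rx": 0, "ry": 0, "rz": 0}
    - {"tx": -0.1, "ty": 0.15, "tz": 6.3, "rx": 0, "ry": 0, "rz": 0}
    - {"tx": -0.1, "ty": 0.15, "tz": 6.3, "rx": 0, "ry": 0, "rz": 0}
    - {"tx": -0.1, "ty": 0.15, "tz": 6.3, "rx": 0, "ry": 0, "rz": 0}

```text
time: 13.98
position: [0.445, -0.1402, 0.0695]
tool_rot: [0.996, 0.09, -0.0, -0.0]
ft_force: [-0.3, 0.2, -0.1]
grip_width: 0.085
```

```bash
python3 -c "
from h import *
c=wshot(); p=depro(c,np.ones((480,640),bool))
band(p,(.44,-.14),.05,.057,.067,'tin')
go(.4418,-.1416,.045,10)"
```

```text
tin 7904 rect [ 447.4 -140.6] [42.4 53.5] 10.7 circ [ 442.1 -141.7] 27.0 z 0.0621
t 14.03 pos [ 0.4455 -0.1405  0.0703] phi 10.3 q [-31.  34. 112.   0.  34.  48.] F [0.1 0.4 0.3] w 0.0847
  -> t [-0.38  0.04  2.53] r [ 0.    -0.001  0.005] rows 0.6
```

Emit:
send_rows:
  deltas:
    - {"tx": -0.4, "ty": 0, "tz": 1, "rx": 0, "ry": 0, "rz": 0}
    - {"tx": -0.4, "ty": 0, "tz": 2, "rx": 0, "ry": 0, "rz": 0}
    - {"tx": -0.4, "ty": 0, "tz": 2.55, "rx": 0, "ry": 0, "rz": 0}
    - {"tx": -0.4, "ty": 0, "tz": 2.55, "rx": 0, "ry": 0, "rz": 0}

```text
time: 14.37
position: [0.4411, -0.1414, 0.0447]
tool_rot: [0.996, 0.089, 0.0, 0.0]
ft_force: [0.9, -0.6, 0.5]
grip_width: 0.0849
```

Emit:
send_rows:
  deltas:
    - {"tx": 0, "ty": 0, "tz": 0, "rx": 0, "ry": 0, "rz": 0}
    - {"tx": 0, "ty": 0, "tz": 0, "rx": 0, "ry": 0, "rz": 0}
    - {"tx": 0, "ty": 0, "tz": 0, "rx": 0, "ry": 0, "rz": 0}
    - {"tx": 0, "ty": 0, "tz": 0, "rx": 0, "ry": 0, "rz": 0}
    - {"tx": 0, "ty": 0, "tz": 0, "rx": 0, "ry": 0, "rz": 0}
  claw: 4.8
  squeeze: 18

```text
time: 14.78
position: [0.4407, -0.1415, 0.0449]
tool_rot: [0.996, 0.089, 0.0, 0.0]
ft_force: [0.9, 0.0, 0.6]
grip_width: 0.0598
```

```bash
python3 -c "
from h import *
go(.4418,-.1416,.045,10)"
```

```text
t 14.78 pos [ 0.4407 -0.1415  0.0449] phi 10.2 q [-32.  37. 113.   0.  30.  48.] F [0.9 0.  0.6] w 0.0598
  -> t [ 0.11  0.03 -0.01] r [ 0.    -0.001  0.004] rows 0.0
```

Emit:
send_rows:
  deltas:
    - {"tx": 0.1, "ty": 0, "tz": 0, "rx": 0, "ry": 0, "rz": 0}
    - {"tx": 0.1, "ty": 0, "tz": 0, "rx": 0, "ry": 0, "rz": 0}
    - {"tx": 0.1, "ty": 0, "tz": 0, "rx": 0, "ry": 0, "rz": 0}
    - {"tx": 0.1, "ty": 0, "tz": 0, "rx": 0, "ry": 0, "rz": 0}

```text
time: 15.12
position: [0.4414, -0.1412, 0.0447]
tool_rot: [0.996, 0.089, 0.0, 0.0]
ft_force: [-0.8, 0.1, 2.2]
grip_width: 0.0535
```

```bash
python3 -c "
from h import *
go(.665,-.1865,.135,10)"
```

```text
t 15.12 pos [ 0.4414 -0.1412  0.0447] phi 10.2 q [-32.  37. 113.   0.  30.  48.] F [-0.8  0.1  2.2] w 0.0535
  -> t [21.19  8.43 -9.03] r [ 0.    -0.     0.004] rows 5.9
```

Emit:
send_rows:
  deltas:
    - {"tx": 0, "ty": 0, "tz": -1, "rx": 0, "ry": 0, "rz": 0}
    - {"tx": 0, "ty": 0, "tz": -3, "rx": 0, "ry": 0, "rz": 0}
    - {"tx": 1, "ty": 0.4, "tz": -6, "rx": 0, "ry": 0, "rz": 0}
    - {"tx": 3, "ty": 1.2, "tz": -8, "rx": 0, "ry": 0, "rz": 0}
    - {"tx": 6, "ty": 2.4, "tz": -8.5, "rx": 0, "ry": 0, "rz": 0}

```text
time: 15.53
position: [0.5041, -0.1537, 0.1323]
tool_rot: [0.996, 0.089, 0.0, 0.0]
ft_force: [1.1, -0.3, -1.0]
grip_width: 0.0533
```

Emit:
send_rows:
  deltas:
    - {"tx": 3.2, "ty": 1.3, "tz": 0, "rx": 0, "ry": 0, "rz": 0}
    - {"tx": 6.4, "ty": 2.6, "tz": 0, "rx": 0, "ry": 0, "rz": 0}
    - {"tx": 9, "ty": 3.8, "tz": 0, "rx": 0, "ry": 0, "rz": 0}
    - {"tx": 11, "ty": 4.6, "tz": 0, "rx": 0, "ry": 0, "rz": 0}
    - {"tx": 12, "ty": 5, "tz": 0, "rx": 0, "ry": 0, "rz": 0}

```text
time: 15.95
position: [0.6348, -0.1829, 0.1291]
tool_rot: [0.996, 0.089, 0.001, 0.001]
ft_force: [-0.0, -0.2, -0.0]
grip_width: 0.0533
```

```bash
python3 -c "
from h import *
c=wshot('w6'); p=depro(c,np.ones((480,640),bool))
band(p,(.665,-.187),.055,.0045,.011,'dish')
band(p,(.641,-.018),.06,.024,.034,'carton')
go(.665,-.1865,.06,10)"
```

```text
dish 1928 rect [ 666. -189.] [79.9 79.8] 54.3 circ [ 665.9 -188.8] 40.5 z 0.0066
carton 6467 rect [640.7 -18.9] [64.5 45.1] 10.3 circ [640.9 -18.9] 38.3 z 0.0287
t 16.00 pos [ 0.6359 -0.1832  0.1291] phi 10.3 q [-26.  39.  81.   0.  59.  54.] F [ 2.  -1.1 -0.7] w 0.0532
  -> t [2.78 0.83 6.92] r [ 0.002 -0.004  0.004] rows 1.8
```

View pics/w6.png

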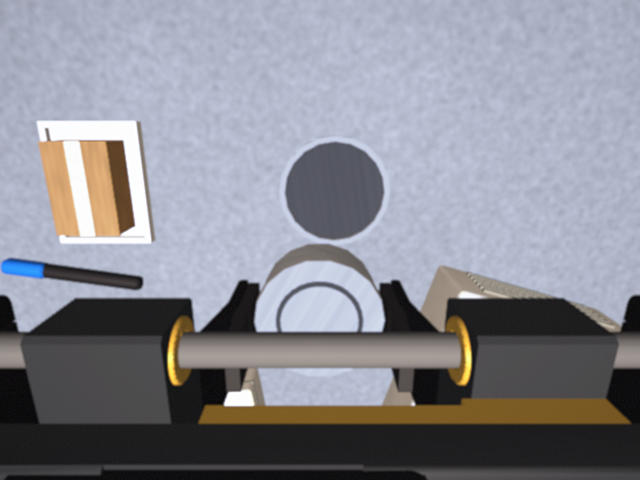

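Emit:
send_rows:
  deltas:
    - {"tx": 1.5, "ty": 0.7, "tz": 2, "rx": 0, "ry": 0, "rz": 0}
    - {"tx": 2.8, "ty": 1.1, "tz": 4.5, "rx": 0, "ry": 0, "rz": 0}
    - {"tx": 2.8, "ty": 1.1, "tz": 7, "rx": 0, "ry": 0, "rz": 0}
    - {"tx": 2.8, "ty": 1.1, "tz": 8, "rx": 0, "ry": 0, "rz": 0}
    - {"tx": 2.8, "ty": 1.1, "tz": 8, "rx": 0, "ry": 0, "rz": 0}

```text
time: 16.42
position: [0.6575, -0.1863, 0.0456]
tool_rot: [0.996, 0.089, -0.004, -0.002]
ft_force: [-0.4, -0.1, -0.7]
grip_width: 0.0533
```

Emit:
send_rows:
  deltas:
    - {"tx": 0, "ty": 0, "tz": 0, "rx": 0, "ry": 0, "rz": 0}
    - {"tx": 0, "ty": 0, "tz": 0, "rx": 0, "ry": 0, "rz": 0}

```text
time: 16.58
position: [0.6616, -0.1881, 0.0508]
tool_rot: [0.996, 0.089, 0.001, 0.0]
ft_force: [-0.1, 0.1, -0.7]
grip_width: 0.0535
```

```bash
python3 -c "
from h import *
go(.6658,-.1885,.0125,10)"
```

```text
t 16.58 pos [ 0.6616 -0.1881  0.0508] phi 10.2 q [-25.  47.  79.   0.  54.  55.] F [-0.1  0.1 -0.7] w 0.0535
  -> t [0.4  0.11 3.83] r [ 0.001 -0.001  0.004] rows 0.9
```

Emit:
send_rows:
  deltas:
    - {"tx": 0.4, "ty": 0.1, "tz": 1, "rx": 0, "ry": 0, "rz": 0}
    - {"tx": 0.4, "ty": 0.1, "tz": 2, "rx": 0, "ry": 0, "rz": 0}
    - {"tx": 0.4, "ty": 0.1, "tz": 3, "rx": 0, "ry": 0, "rz": 0}
    - {"tx": 0.4, "ty": 0.1, "tz": 3.3, "rx": 0, "ry": 0, "rz": 0}
    - {"tx": 0.4, "ty": 0.1, "tz": 3.3, "rx": 0, "ry": 0, "rz": 0}

```text
time: 17.0
position: [0.664, -0.1876, 0.0147]
tool_rot: [0.996, 0.089, -0.002, -0.001]
ft_force: [-0.3, 0.2, -0.3]
grip_width: 0.0538
```

Emit:
send_rows:
  deltas:
    - {"tx": 0, "ty": 0, "tz": 0, "rx": 0, "ry": 0, "rz": 0}
    - {"tx": 0, "ty": 0, "tz": 0, "rx": 0, "ry": 0, "rz": 0}

```text
time: 17.17
position: [0.6656, -0.1883, 0.0167]
tool_rot: [0.996, 0.089, 0.0, 0.0]
ft_force: [0.3, 0.9, -1.6]
grip_width: 0.0533
```

```bash
python3 -c "
from h import *
go(.6658,-.1885,.0125,10)"
```

```text
t 17.17 pos [ 0.6656 -0.1883  0.0167] phi 10.2 q [-25.  50.  79.  -0.  51.  55.] F [ 0.3  0.9 -1.6] w 0.0533
  -> t [0.02 0.03 0.42] r [ 0.    -0.     0.004] rows 0.1
```

Emit:
send_rows:
  deltas:
    - {"tx": 0, "ty": 0, "tz": 0.2, "rx": 0, "ry": 0, "rz": 0}
    - {"tx": 0, "ty": 0, "tz": 0.4, "rx": 0, "ry": 0, "rz": 0}
    - {"tx": 0, "ty": 0, "tz": 0.4, "rx": 0, "ry": 0, "rz": 0}

```text
time: 17.42
position: [0.6653, -0.1881, 0.0124]
tool_rot: [0.996, 0.089, -0.0, -0.0]
ft_force: [-0.1, -0.3, -0.5]
grip_width: 0.0534
```

Emit:
send_rows:
  deltas:
    - {"tx": 0, "ty": 0, "tz": 0, "rx": 0, "ry": 0, "rz": 0}
    - {"tx": 0, "ty": 0, "tz": 0, "rx": 0, "ry": 0, "rz": 0}
    - {"tx": 0, "ty": 0, "tz": 0, "rx": 0, "ry": 0, "rz": 0}
    - {"tx": 0, "ty": 0, "tz": 0, "rx": 0, "ry": 0, "rz": 0}
  claw: 7

```text
time: 17.75
position: [0.6656, -0.1882, 0.0128]
tool_rot: [0.996, 0.089, 0.0, 0.0]
ft_force: [-0.4, 0.7, -0.2]
grip_width: 0.0679
```

```bash
python3 -c "
from h import *
go(.6658,-.1885,.135,10);go(.447,.149,.135,-23.5)"
```

```text
t 17.75 pos [ 0.6656 -0.1882  0.0128] phi 10.2 q [-25.  50.  79.  -0.  51.  55.] F [-0.4  0.7 -0.2] w 0.0679
  -> t [  0.02   0.03 -12.22] r [ 0.    -0.     0.004] rows 2.9
t 17.75 pos [ 0.6656 -0.1882  0.0128] phi 10.2 q [-25.  50.  79.  -0.  51.  55.] F [-0.4  0.7 -0.2] w 0.0679
  -> t [-15.51 -37.07 -12.24] r [ 0.    -0.001  0.589] rows 10.1
```

Emit:
send_rows:
  deltas:
    - {"tx": 0, "ty": 0, "tz": -2, "rx": 0, "ry": 0, "rz": 0}
    - {"tx": 0, "ty": 0, "tz": -5, "rx": 0, "ry": 0, "rz": 0}
    - {"tx": -2, "ty": 0, "tz": -8.5, "rx": 0, "ry": 0, "rz": 0}
    - {"tx": -5, "ty": -1, "tz": -11, "rx": 0, "ry": 0, "rz": 0}
    - {"tx": -8, "ty": -2, "tz": -13, "rx": 0, "ry": 0, "rz": 0}
  claw: 8.7

```text
time: 18.17
position: [0.5839, -0.1836, 0.1451]
tool_rot: [0.996, 0.089, 0.002, 0.001]
ft_force: [-0.1, 0.0, -0.1]
grip_width: 0.086
```

```bash
python3 -c "
from h import *
c=wshot('w7'); p=depro(c,np.ones((480,640),bool))
band(p,(.665,-.187),.055,.023,.034,'tin')
band(p,(.665,-.187),.05,.004,.011,'dish')
band(p,(.641,-.018),.06,.024,.034,'carton')
go(.447,.149,.15,-23.5)"
```

```text
tin 5027 rect [ 665.5 -188.2] [52.9 53.3] 53.4 circ [ 665.8 -188.2] 26.9 z 0.029
dish 2111 rect [ 666.  -188.8] [79.9 79.9] 38.4 circ [ 666.  -188.9] 40.5 z 0.0066
carton 6744 rect [640.8 -18.4] [64.5 45.5] 10.0 circ [640.7 -18.5] 38.5 z 0.0287
t 18.22 pos [ 0.5769 -0.1812  0.1474] phi 10.3 q [-28.  34.  89.  -0.  57.  52.] F [-5.7  1.6  0.2] w 0.0863
  -> t [ -6.89 -34.81  -0.21] r [0.    0.003 0.589] rows 8.5
```

View pics/w7.png

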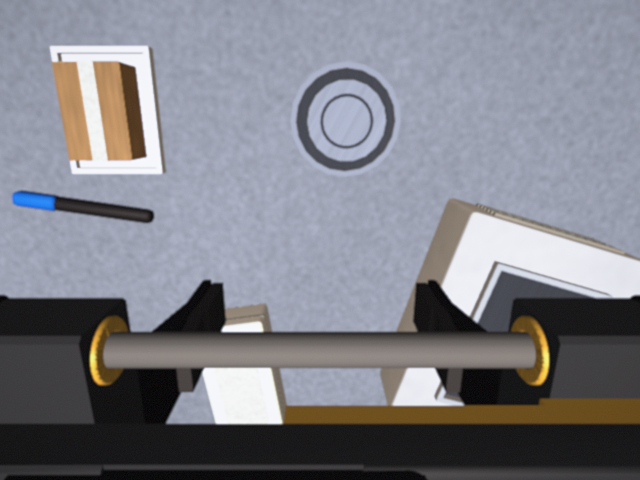

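Emit:
send_rows:
  deltas:
    - {"tx": -0.8, "ty": -4, "tz": 0, "rx": 0, "ry": 0, "rz": 0.05}
    - {"tx": -1.6, "ty": -8, "tz": 0, "rx": 0, "ry": 0, "rz": 0.15}
    - {"tx": -2.4, "ty": -12, "tz": 0, "rx": 0, "ry": 0, "rz": 0.25}
    - {"tx": -3.2, "ty": -16, "tz": 0, "rx": 0, "ry": 0, "rz": 0.35}
    - {"tx": -4, "ty": -20, "tz": 0, "rx": 0, "ry": 0, "rz": 0.45}

```text
time: 18.63
position: [0.5074, 0.0083, 0.1428]
tool_rot: [0.99, -0.138, 0.0, -0.0]
ft_force: [-0.1, 0.3, -0.2]
grip_width: 0.0867
```

```bash
python3 -c "
from h import *
go(.447,.149,.15,-23.5)"
```

```text
t 18.63 pos [0.5074 0.0083 0.1428] phi -15.9 q [-12.  28. 103.   0.  49.  94.] F [-0.1  0.3 -0.2] w 0.0867
  -> t [ -9.66 -11.88  -0.72] r [-0.    -0.001  0.133] rows 3.7
```

Emit:
send_rows:
  deltas:
    - {"tx": -2.3, "ty": -3, "tz": 0, "rx": 0, "ry": 0, "rz": 0.05}
    - {"tx": -4.8, "ty": -6, "tz": 0, "rx": 0, "ry": 0, "rz": 0.1}
    - {"tx": -7, "ty": -9, "tz": 0, "rx": 0, "ry": 0, "rz": 0.13}
    - {"tx": -8.7, "ty": -11, "tz": 0, "rx": 0, "ry": 0, "rz": 0.13}
    - {"tx": -8.8, "ty": -11, "tz": 0, "rx": 0, "ry": 0, "rz": 0.13}

```text
time: 19.05
position: [0.4496, 0.1402, 0.1426]
tool_rot: [0.98, -0.197, -0.001, -0.0]
ft_force: [-0.6, 0.4, 0.1]
grip_width: 0.087
```

Emit:
send_rows:
  deltas:
    - {"tx": 0, "ty": 0, "tz": 0, "rx": 0, "ry": 0, "rz": 0}

```text
time: 19.13
position: [0.4522, 0.1377, 0.1427]
tool_rot: [0.98, -0.198, 0.0, 0.0]
ft_force: [-0.4, -0.2, 0.1]
grip_width: 0.0869
```

```bash
python3 -c "
from h import *
c=wshot('w8'); p=depro(c,np.ones((480,640),bool))
band(p,(.447,.149),.08,.032,.041,'block')
go(.447,.149,.07,-23.5)"
```

```text
block 10166 rect [446.9 149.2] [62.  90.5] 66.6 circ [447.3 149.1] 53.7 z 0.0358
t 19.18 pos [0.4532 0.1368 0.1428] phi -22.9 q [  3.  26. 108.  -0.  46. 116.] F [-0.7 -1.  -1.3] w 0.0871
  -> t [-1.06 -0.88  7.28] r [-0.    -0.001  0.011] rows 1.8
```

View pics/w8.png

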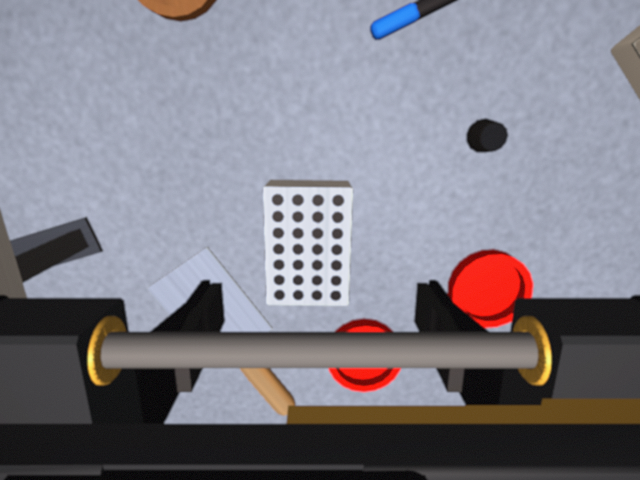

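```bash
python3 -c "
from h import *
c=wshot(); P=depro(c,np.ones((480,640),bool))
ph=np.radians(-23.4); ex=np.array([np.cos(ph),np.sin(ph)]); ey=np.array([np.sin(ph),-np.cos(ph)])
d=P[:,:2]-[.447,.1491]; a=d@ex; b=d@ey
for s in(-1,1):
  m=(abs(a)<.014)&(s*b>.034)&(s*b<.064); print(s,m.sum(),np.percentile(P[m,2],[5,50,95,100]).round(4))
go(.447,.1491,.011,-23.4)"
```

```text
-1 3289 [-0.001   0.1893  0.2126  0.2202]
1 2710 [-0.0011  0.1517  0.2044  0.2124]
t 19.23 pos [0.4538 0.1362 0.1428] phi -23.0 q [  3.  26. 108.  -0.  46. 116.] F [-0.8 -0.1 -0.3] w 0.0869
  -> t [-1.15 -0.92 13.17] r [-0.    -0.001  0.007] rows 3.2
```

Emit:
send_rows:
  deltas:
    - {"tx": -1.1, "ty": -0.9, "tz": 1, "rx": 0, "ry": 0, "rz": 0.007}
    - {"tx": -1.1, "ty": -0.9, "tz": 4, "rx": 0, "ry": 0, "rz": 0.007}
    - {"tx": -1.1, "ty": -0.9, "tz": 7, "rx": 0, "ry": 0, "rz": 0.007}
    - {"tx": -1.1, "ty": -0.9, "tz": 7, "rx": 0, "ry": 0, "rz": 0.007}
    - {"tx": -1.1, "ty": -0.9, "tz": 7, "rx": 0, "ry": 0, "rz": 0.007}

```text
time: 19.65
position: [0.4461, 0.1479, 0.0715]
tool_rot: [0.979, -0.204, -0.002, 0.001]
ft_force: [0.0, 0.1, -0.8]
grip_width: 0.0872
```

```bash
python3 -c "
from h import *
c=wshot(); P=np.r_[depro(c,np.ones((480,640),bool))]
import pickle
cs,D=pickle.load(open('d0.pkl','rb'))
P=np.r_[P]+0
P2=np.r_[depro(cs['scene'],np.ones((480,640),bool)),depro(cs['side'],np.ones((480,640),bool))]
ph=np.radians(-23.4); ex=np.array([np.cos(ph),np.sin(ph)]); ey=np.array([np.sin(ph),-np.cos(ph)])
for Q in(P,P2):
 Q=Q[Q[:,2]<.04]
 d=Q[:,:2]-[.447,.1491]; a=d@ex; b=d@ey
 for s in(-1,1):
  m=(abs(a)<.014)&(s*b>.036)&(s*b<.064); print(s,m.sum(),np.percentile(Q[m,2],[5,50,95,100]).round(4))
go(.447,.1491,.011,-23.4)"
```

```text
-1 1830 [-0.0013 -0.0002  0.0008  0.0017]
1 1861 [-0.0013 -0.0002  0.0008  0.0018]
-1 325 [-0.0016  0.0008  0.0031  0.0056]
1 104 [-0.0018  0.0004  0.0035  0.0043]
t 19.70 pos [0.4471 0.1482 0.0727] phi -23.5 q [  5.  34. 111.  -0.  35. 118.] F [0.6 0.6 0.2] w 0.0870
  -> t [-0.04 -0.08  6.17] r [ 0.     0.    -0.002] rows 1.5
```

Emit:
send_rows:
  deltas:
    - {"tx": -0.1, "ty": -0.1, "tz": 2, "rx": 0, "ry": 0, "rz": 0}
    - {"tx": -0.1, "ty": -0.1, "tz": 4, "rx": 0, "ry": 0, "rz": 0}
    - {"tx": -0.1, "ty": -0.1, "tz": 5.5, "rx": 0, "ry": 0, "rz": 0}
    - {"tx": -0.1, "ty": -0.1, "tz": 6.1, "rx": 0, "ry": 0, "rz": 0}
    - {"tx": -0.1, "ty": -0.1, "tz": 6.1, "rx": 0, "ry": 0, "rz": 0}

```text
time: 20.12
position: [0.4466, 0.1501, 0.0119]
tool_rot: [0.979, -0.203, 0.0, -0.0]
ft_force: [-0.1, -0.1, 0.5]
grip_width: 0.0867
```

Emit:
send_rows:
  deltas:
    - {"tx": 0, "ty": 0, "tz": 0, "rx": 0, "ry": 0, "rz": 0}
    - {"tx": 0, "ty": 0, "tz": 0, "rx": 0, "ry": 0, "rz": 0}
    - {"tx": 0, "ty": 0, "tz": 0, "rx": 0, "ry": 0, "rz": 0}
    - {"tx": 0, "ty": 0, "tz": 0, "rx": 0, "ry": 0, "rz": 0}
    - {"tx": 0, "ty": 0, "tz": 0, "rx": 0, "ry": 0, "rz": 0}
  claw: 5.6
  squeeze: 35

```text
time: 20.53
position: [0.4459, 0.1503, 0.0122]
tool_rot: [0.979, -0.202, 0.0, 0.0]
ft_force: [-0.7, -4.0, 4.5]
grip_width: 0.0618
```

```bash
python3 -c "
from h import *
go(.447,.1491,.011,-23.4)"
```

```text
t 20.53 pos [0.4459 0.1503 0.0122] phi -23.4 q [  5.  41. 113.  -0.  26. 118.] F [-0.7 -4.   4.5] w 0.0618
  -> t [0.15 0.07 0.12] r [-0.    -0.001  0.001] rows 0.0
```

Emit:
send_rows:
  deltas:
    - {"tx": 0, "ty": 0, "tz": -1, "rx": 0, "ry": 0, "rz": 0}
    - {"tx": 0, "ty": 0, "tz": -3, "rx": 0, "ry": 0, "rz": 0}
    - {"tx": 0, "ty": 1, "tz": -6, "rx": 0, "ry": 0, "rz": 0}
    - {"tx": 0.5, "ty": 3, "tz": -9, "rx": 0, "ry": 0, "rz": 0}
    - {"tx": 1.5, "ty": 6, "tz": -11, "rx": 0, "ry": 0, "rz": 0}

```text
time: 20.95
position: [0.4352, 0.0905, 0.1236]
tool_rot: [0.98, -0.201, 0.001, -0.0]
ft_force: [0.4, -0.9, -4.3]
grip_width: 0.0617
```

```bash
python3 -c "
from h import *
go(.53,-.32,.14,-6)"
```

```text
t 20.95 pos [0.4352 0.0905 0.1236] phi -23.2 q [ -3.  26. 113.   0.  41. 110.] F [ 0.4 -0.9 -4.3] w 0.0617
  -> t [24.87 34.   -1.65] r [-0.001 -0.001 -0.3  ] rows 10.1
```

Emit:
send_rows:
  deltas:
    - {"tx": 2, "ty": 3.2, "tz": -0.5, "rx": 0, "ry": 0, "rz": -0.03}
    - {"tx": 4.4, "ty": 6.4, "tz": -1.5, "rx": 0, "ry": 0, "rz": -0.09}
    - {"tx": 6.8, "ty": 9.6, "tz": -1.6, "rx": 0, "ry": 0, "rz": -0.15}
    - {"tx": 9.2, "ty": 12.8, "tz": -1.6, "rx": 0, "ry": 0, "rz": -0.21}
    - {"tx": 11.6, "ty": 16, "tz": -1.6, "rx": 0, "ry": 0, "rz": -0.27}

```text
time: 21.37
position: [0.4779, -0.1049, 0.1381]
tool_rot: [0.998, -0.068, -0.0, -0.0]
ft_force: [1.0, 0.3, -4.7]
grip_width: 0.0619
```

```bash
python3 -c "
from h import *
go(.53,-.32,.14,-6)"
```

```text
t 21.37 pos [ 0.4779 -0.1049  0.1381] phi -7.8 q [-26.  27. 106.   0.  47.  72.] F [ 1.   0.3 -4.7] w 0.0619
  -> t [ 8.06 20.61 -0.2 ] r [-0.001  0.001 -0.031] rows 5.3
```

Emit:
send_rows:
  deltas:
    - {"tx": 0.5, "ty": 4, "tz": 0, "rx": 0, "ry": 0, "rz": -0.03}
    - {"tx": 1.2, "ty": 8, "tz": 0, "rx": 0, "ry": 0, "rz": -0.03}
    - {"tx": 1.8, "ty": 12, "tz": 0, "rx": 0, "ry": 0, "rz": -0.03}
    - {"tx": 2.2, "ty": 16, "tz": 0, "rx": 0, "ry": 0, "rz": -0.03}
    - {"tx": 2.6, "ty": 19, "tz": 0, "rx": 0, "ry": 0, "rz": -0.03}

```text
time: 21.78
position: [0.4773, -0.2983, 0.1376]
tool_rot: [0.998, -0.055, -0.0, 0.0]
ft_force: [0.5, -0.2, -5.0]
grip_width: 0.0619
```

Emit:
send_rows:
  deltas:
    - {"tx": 0, "ty": 1.5, "tz": 0, "rx": 0, "ry": 0, "rz": 0}
    - {"tx": 0, "ty": 1.5, "tz": 0, "rx": 0, "ry": 0, "rz": 0}
    - {"tx": 0, "ty": 1.5, "tz": 0, "rx": 0, "ry": 0, "rz": 0}

```text
time: 22.03
position: [0.4754, -0.3095, 0.1371]
tool_rot: [0.998, -0.055, -0.001, -0.001]
ft_force: [0.1, 0.4, -4.4]
grip_width: 0.0617
```

```bash
python3 -c "
from h import *
c=wshot('w9'); p=depro(c,np.ones((480,640),bool))
band(p,(.532,-.343),.075,.0585,.066,'bayrim')
go(.532,-.343,.10,-6)"
```

```text
bayrim 3840 rect [ 532.8 -340.4] [ 86.4 113.7] 83.8 circ [ 532.7 -340.3] 70.9 z 0.0607
t 22.08 pos [ 0.4753 -0.3083  0.137 ] phi -6.2 q [-44.  32.  95.   0.  53.  52.] F [-0.3  1.  -4.6] w 0.0617
  -> t [6.02 2.85 3.67] r [-0.003  0.003 -0.004] rows 1.8
```

View pics/w9.png

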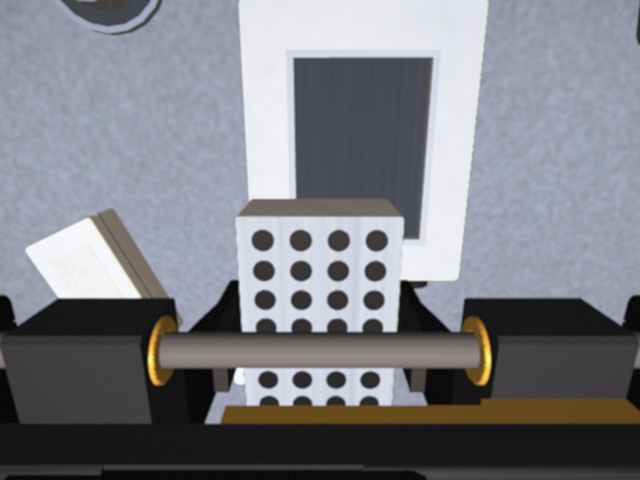

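```bash
python3 -c "
from h import *
o=robot.get_obs();c=wshot(); p=depro(c,np.ones((480,640),bool))
R=Rn.from_quat(o['tool_rot']); q=R.inv().apply(p-o['position'])
m=(abs(q[:,0])<.08)&(abs(q[:,1])<.03)&(abs(q[:,2]+.024)<.004); a=q[m]; print(m.sum(),a.min(0).round(4),a.max(0).round(4),np.median(a[:,2]))
band(p,(.532,-.343),.075,.0585,.066,'bayrim')
go(.5315,-.3403,.10,-6.2)"
```

```text
23758 [-0.0359 -0.03   -0.0262] [ 0.0467  0.03   -0.02  ] -0.02360344778948955
bayrim 3947 rect [ 532.8 -340.3] [ 86.5 114.1] 83.8 circ [ 532.8 -340.5] 71.0 z 0.0607
t 22.13 pos [ 0.4756 -0.3078  0.1371] phi -6.2 q [-44.  32.  95.   0.  53.  52.] F [ 0.5 -0.2 -4.3] w 0.0618
  -> t [5.92 2.64 3.68] r [-0.003  0.003  0.001] rows 1.8
```

Emit:
send_rows:
  deltas:
    - {"tx": 2, "ty": 1, "tz": 0.5, "rx": 0, "ry": 0, "rz": 0}
    - {"tx": 4.5, "ty": 2, "tz": 1.5, "rx": 0, "ry": 0, "rz": 0}
    - {"tx": 5.9, "ty": 2.6, "tz": 2.5, "rx": 0, "ry": 0, "rz": 0}
    - {"tx": 5.9, "ty": 2.6, "tz": 3.5, "rx": 0, "ry": 0, "rz": 0}
    - {"tx": 5.9, "ty": 2.6, "tz": 3.5, "rx": 0, "ry": 0, "rz": 0}

```text
time: 22.55
position: [0.5314, -0.3391, 0.1001]
tool_rot: [0.999, -0.053, -0.002, -0.002]
ft_force: [-0.9, 1.6, -4.9]
grip_width: 0.0621
```

Emit:
send_rows:
  deltas:
    - {"tx": 0, "ty": 0, "tz": 0, "rx": 0, "ry": 0, "rz": 0}
    - {"tx": 0, "ty": 0, "tz": 0, "rx": 0, "ry": 0, "rz": 0}

```text
time: 22.72
position: [0.5315, -0.3405, 0.1025]
tool_rot: [0.999, -0.054, -0.001, -0.001]
ft_force: [0.2, -0.0, -4.5]
grip_width: 0.0621
```

```bash
python3 -c "
from h import *
go(.5313,-.3403,.0685,-6.2)"
```

```text
t 22.72 pos [ 0.5315 -0.3405  0.1025] phi -6.1 q [-43.  39.  87.   0.  54.  53.] F [ 0.2 -0.  -4.5] w 0.0621
  -> t [-0.02 -0.02  3.4 ] r [-0.002  0.002  0.001] rows 0.8
```

Emit:
send_rows:
  deltas:
    - {"tx": 0, "ty": 0, "tz": 0.8, "rx": 0, "ry": 0, "rz": 0}
    - {"tx": 0, "ty": 0, "tz": 1.6, "rx": 0, "ry": 0, "rz": 0}
    - {"tx": 0, "ty": 0, "tz": 2.4, "rx": 0, "ry": 0, "rz": 0}
    - {"tx": 0, "ty": 0, "tz": 3, "rx": 0, "ry": 0, "rz": 0}
    - {"tx": 0, "ty": 0, "tz": 3, "rx": 0, "ry": 0, "rz": 0}

```text
time: 23.13
position: [0.5311, -0.3415, 0.0705]
tool_rot: [0.999, -0.054, -0.002, -0.001]
ft_force: [0.1, -0.5, -5.4]
grip_width: 0.0618
```

Emit:
send_rows:
  deltas:
    - {"tx": 0, "ty": 0, "tz": 0, "rx": 0, "ry": 0, "rz": 0}
    - {"tx": 0, "ty": 0, "tz": 0, "rx": 0, "ry": 0, "rz": 0}

```text
time: 23.3
position: [0.5325, -0.3426, 0.0725]
tool_rot: [0.999, -0.054, 0.0, 0.0]
ft_force: [-0.2, 0.1, -5.1]
grip_width: 0.0614
```

```bash
python3 -c "
from h import *
go(.5313,-.3403,.068,-6.2)"
```

```text
t 23.30 pos [ 0.5325 -0.3426  0.0725] phi -6.2 q [-43.  42.  87.   0.  51.  53.] F [-0.2  0.1 -5.1] w 0.0614
  -> t [-0.15 -0.21  0.45] r [ 0. -0. -0.] rows 0.1
```

Emit:
send_rows:
  deltas:
    - {"tx": -0.15, "ty": -0.2, "tz": 0.2, "rx": 0, "ry": 0, "rz": 0}
    - {"tx": -0.15, "ty": -0.2, "tz": 0.4, "rx": 0, "ry": 0, "rz": 0}
    - {"tx": -0.15, "ty": -0.2, "tz": 0.4, "rx": 0, "ry": 0, "rz": 0}
    - {"tx": -0.15, "ty": -0.2, "tz": 0.4, "rx": 0, "ry": 0, "rz": 0}

```text
time: 23.63
position: [0.5311, -0.3401, 0.0685]
tool_rot: [0.999, -0.054, -0.0, -0.0]
ft_force: [0.0, 1.3, -5.2]
grip_width: 0.0616
```

```bash
python3 -c "
from h import *
go(.5313,-.3403,.0675,-6.2)"
```

```text
t 23.63 pos [ 0.5311 -0.3401  0.0685] phi -6.2 q [-43.  42.  88.   0.  50.  53.] F [ 0.   1.3 -5.2] w 0.0616
  -> t [0.02 0.01 0.1 ] r [-0.  0.  0.] rows 0.0
```

Emit:
send_rows:
  deltas:
    - {"tx": 0, "ty": 0, "tz": 0.1, "rx": 0, "ry": 0, "rz": 0}
    - {"tx": 0, "ty": 0, "tz": 0.1, "rx": 0, "ry": 0, "rz": 0}

```text
time: 23.8
position: [0.5312, -0.3403, 0.0675]
tool_rot: [0.999, -0.054, 0.0, 0.0]
ft_force: [-0.2, 0.8, -3.9]
grip_width: 0.0619
```

Emit:
send_rows:
  deltas:
    - {"tx": 0, "ty": 0, "tz": 0, "rx": 0, "ry": 0, "rz": 0}
    - {"tx": 0, "ty": 0, "tz": 0, "rx": 0, "ry": 0, "rz": 0}
    - {"tx": 0, "ty": 0, "tz": 0, "rx": 0, "ry": 0, "rz": 0}
    - {"tx": 0, "ty": 0, "tz": 0, "rx": 0, "ry": 0, "rz": 0}
  claw: 8

```text
time: 24.13
position: [0.5317, -0.3407, 0.0683]
tool_rot: [0.999, -0.054, 0.001, 0.001]
ft_force: [-0.4, 0.2, 0.6]
grip_width: 0.0774
```

Emit:
send_rows:
  deltas:
    - {"tx": 0, "ty": 0, "tz": -2, "rx": 0, "ry": 0, "rz": 0}
    - {"tx": 0, "ty": 0, "tz": -5, "rx": 0, "ry": 0, "rz": 0}
    - {"tx": -2, "ty": -1, "tz": -7, "rx": 0, "ry": 0, "rz": 0}
    - {"tx": -4.5, "ty": -3, "tz": -8, "rx": 0, "ry": 0, "rz": 0}
    - {"tx": -7, "ty": -5, "tz": -8, "rx": 0, "ry": 0, "rz": 0}
  claw: 8.7

```text
time: 24.55
position: [0.4684, -0.2846, 0.1507]
tool_rot: [0.999, -0.054, 0.003, 0.003]
ft_force: [-0.3, -0.1, -0.0]
grip_width: 0.0866
```

```bash
python3 -c "
from h import *
c=wshot('w10'); p=depro(c,np.ones((480,640),bool))
band(p,(.532,-.343),.075,.0585,.066,'bayrim')
band(p,(.532,-.343),.075,.083,.1,'block')
go(.448,-.1425,.14,18.5)"
```

```text
bayrim 3758 rect [ 532.7 -340.5] [ 86.6 114. ] 83.7 circ [ 532.8 -340.4] 71.5 z 0.0607
block 18895 rect [ 532.4 -340.4] [62.4 89.7] 83.8 circ [ 532.6 -340.2] 53.8 z 0.0908
t 24.60 pos [ 0.4601 -0.2758  0.1482] phi -6.1 q [-43.  30.  99.   0.  52.  53.] F [-5.5  4.3 -1.4] w 0.0870
  -> t [ -2.63 -13.12   0.92] r [-0.008  0.007 -0.43 ] rows 3.4
```

View pics/w10.png

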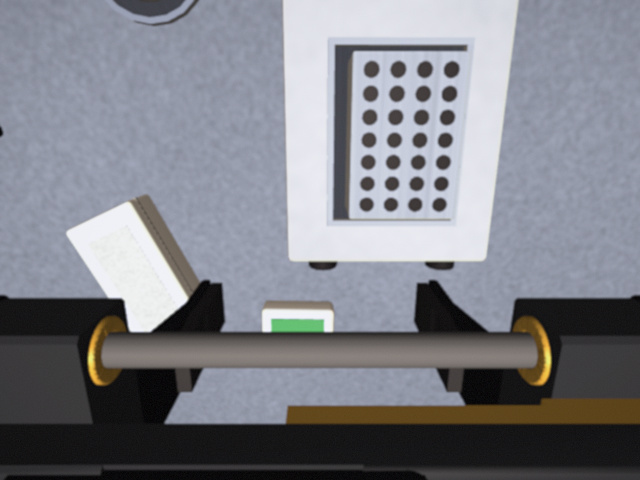

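Emit:
send_rows:
  deltas:
    - {"tx": -0.6, "ty": -3, "tz": 0, "rx": 0, "ry": 0, "rz": -0.1}
    - {"tx": -1.2, "ty": -6, "tz": 0, "rx": 0, "ry": 0, "rz": -0.2}
    - {"tx": -1.7, "ty": -9, "tz": 0, "rx": 0, "ry": 0, "rz": -0.3}
    - {"tx": -2, "ty": -11.5, "tz": 0, "rx": 0, "ry": 0, "rz": -0.4}
    - {"tx": -2.2, "ty": -12.5, "tz": 0, "rx": 0, "ry": 0, "rz": -0.43}

```text
time: 25.02
position: [0.4575, -0.1531, 0.1478]
tool_rot: [0.987, 0.163, -0.001, -0.001]
ft_force: [-0.0, 0.4, -0.7]
grip_width: 0.0871
```

Emit:
send_rows:
  deltas:
    - {"tx": 0, "ty": 0, "tz": 0, "rx": 0, "ry": 0, "rz": 0}
    - {"tx": 0, "ty": 0, "tz": 0, "rx": 0, "ry": 0, "rz": 0}

```text
time: 25.18
position: [0.4594, -0.1569, 0.1479]
tool_rot: [0.987, 0.16, 0.001, 0.001]
ft_force: [0.2, -0.2, -0.4]
grip_width: 0.0866
```

```bash
python3 -c "
from h import *
c=wshot('w11'); P=depro(c,np.ones((480,640),bool))
band(P,(.448,-.1425),.08,.032,.041,'case')
ph=np.radians(18.5); ex=np.array([np.cos(ph),np.sin(ph)]); ey=np.array([np.sin(ph),-np.cos(ph)])
Q=P[P[:,2]<.06]
d=Q[:,:2]-[.448,-.1425]; a=d@ex; b=d@ey
for s in(-1,1):
  m=(abs(a)<.014)&(s*b>.033)&(s*b<.064); print(s,m.sum(),np.percentile(Q[m,2],[5,50,95,100]).round(4))
go(.448,-.1425,.07,18.5)"
```

```text
case 10787 rect [ 448.2 -142.9] [109.2  56. ] 18.4 circ [ 448.1 -143.1] 60.2 z 0.0358
-1 1239 [-0.0014 -0.0003  0.0009  0.0019]
1 1243 [-0.0014 -0.0003  0.0009  0.002 ]
t 25.23 pos [ 0.4597 -0.1577  0.1479] phi 18.4 q [-32.  26. 106.  -0.  47.  40.] F [ 0.2 -0.7  0.8] w 0.0871
  -> t [-0.64 -1.82  7.78] r [ 0.002 -0.001 -0.003] rows 1.9
```

View pics/w11.png

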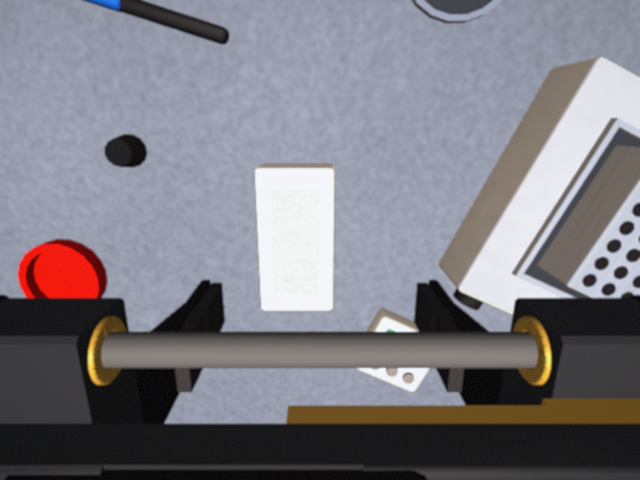

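Emit:
send_rows:
  deltas:
    - {"tx": -0.6, "ty": -1.8, "tz": 1, "rx": 0, "ry": 0, "rz": 0}
    - {"tx": -0.6, "ty": -1.8, "tz": 4, "rx": 0, "ry": 0, "rz": 0}
    - {"tx": -0.6, "ty": -1.8, "tz": 7, "rx": 0, "ry": 0, "rz": 0}
    - {"tx": -0.6, "ty": -1.8, "tz": 8, "rx": 0, "ry": 0, "rz": 0}
    - {"tx": -0.6, "ty": -1.8, "tz": 8, "rx": 0, "ry": 0, "rz": 0}

```text
time: 25.65
position: [0.4464, -0.1422, 0.0652]
tool_rot: [0.987, 0.159, -0.002, -0.001]
ft_force: [0.8, -0.6, -0.2]
grip_width: 0.0869
```

Emit:
send_rows:
  deltas:
    - {"tx": 0, "ty": 0, "tz": 0, "rx": 0, "ry": 0, "rz": 0}

```text
time: 25.73
position: [0.4477, -0.1426, 0.0671]
tool_rot: [0.987, 0.159, -0.0, -0.0]
ft_force: [-0.2, 0.6, -0.2]
grip_width: 0.0868
```

```bash
python3 -c "
from h import *
go(.448,-.1428,.0125,18.4)"
```

```text
t 25.73 pos [ 0.4477 -0.1426  0.0671] phi 18.3 q [-31.  34. 112.  -0.  34.  40.] F [-0.2  0.6 -0.2] w 0.0868
  -> t [0.03 0.03 5.46] r [-0.     0.    -0.002] rows 1.3
```

Emit:
send_rows:
  deltas:
    - {"tx": 0, "ty": 0, "tz": 2, "rx": 0, "ry": 0, "rz": 0}
    - {"tx": 0, "ty": 0, "tz": 4, "rx": 0, "ry": 0, "rz": 0}
    - {"tx": 0, "ty": 0, "tz": 5, "rx": 0, "ry": 0, "rz": 0}
    - {"tx": 0, "ty": 0, "tz": 5.4, "rx": 0, "ry": 0, "rz": 0}
    - {"tx": 0, "ty": 0, "tz": 5.4, "rx": 0, "ry": 0, "rz": 0}

```text
time: 26.15
position: [0.4474, -0.1416, 0.0135]
tool_rot: [0.987, 0.16, -0.0, -0.0]
ft_force: [-0.6, -0.8, -0.9]
grip_width: 0.0874
```

Emit:
send_rows:
  deltas:
    - {"tx": 0, "ty": 0, "tz": 0, "rx": 0, "ry": 0, "rz": 0}
    - {"tx": 0, "ty": 0, "tz": 0, "rx": 0, "ry": 0, "rz": 0}
    - {"tx": 0, "ty": 0, "tz": 0, "rx": 0, "ry": 0, "rz": 0}
    - {"tx": 0, "ty": 0, "tz": 0, "rx": 0, "ry": 0, "rz": 0}
    - {"tx": 0, "ty": 0, "tz": 0, "rx": 0, "ry": 0, "rz": 0}
  claw: 5
  squeeze: 25

```text
time: 26.57
position: [0.4475, -0.1412, 0.014]
tool_rot: [0.987, 0.16, 0.0, 0.0]
ft_force: [0.5, 0.2, -0.6]
grip_width: 0.0614
```

Emit:
send_rows:
  deltas:
    - {"tx": 0, "ty": 0, "tz": 0, "rx": 0, "ry": 0, "rz": 0}
    - {"tx": 0, "ty": 0, "tz": 0, "rx": 0, "ry": 0, "rz": 0}
    - {"tx": 0, "ty": 0, "tz": 0, "rx": 0, "ry": 0, "rz": 0}

```text
time: 26.82
position: [0.4477, -0.1415, 0.0139]
tool_rot: [0.987, 0.16, 0.001, 0.001]
ft_force: [0.3, -0.9, 4.5]
grip_width: 0.0557
```

```bash
python3 -c "
from h import *
go(.448,-.1428,.0125,18.4)"
```

```text
t 26.82 pos [ 0.4477 -0.1415  0.0139] phi 18.5 q [-31.  41. 113.  -0.  26.  40.] F [ 0.3 -0.9  4.5] w 0.0557
  -> t [-0.01  0.13  0.15] r [ 0.001 -0.001  0.001] rows 0.0
```

Emit:
send_rows:
  deltas:
    - {"tx": 0, "ty": 0, "tz": -1, "rx": 0, "ry": 0, "rz": 0}
    - {"tx": 0, "ty": 0, "tz": -3, "rx": 0, "ry": 0, "rz": 0}
    - {"tx": 0, "ty": -0.5, "tz": -6.5, "rx": 0, "ry": 0, "rz": 0}
    - {"tx": 0.3, "ty": -1.5, "tz": -10, "rx": 0, "ry": 0, "rz": 0}
    - {"tx": 0.7, "ty": -4, "tz": -13, "rx": 0, "ry": 0, "rz": 0}

```text
time: 27.23
position: [0.4427, -0.1028, 0.1456]
tool_rot: [0.987, 0.159, 0.001, 0.001]
ft_force: [1.4, -0.6, -1.5]
grip_width: 0.0559
```

```bash
python3 -c "
from h import *
go(.50,.30,.22,-6)"
```

```text
t 27.23 pos [ 0.4427 -0.1028  0.1456] phi 18.3 q [-27.  25. 111.  -0.  45.  45.] F [ 1.4 -0.6 -1.5] w 0.0559
  -> t [ 18.09 -36.43  -7.5 ] r [ 0.002 -0.003  0.424] rows 9.9
```

Emit:
send_rows:
  deltas:
    - {"tx": 1.6, "ty": -3.3, "tz": -1, "rx": 0, "ry": 0, "rz": 0.05}
    - {"tx": 3.4, "ty": -6.8, "tz": -2.5, "rx": 0, "ry": 0, "rz": 0.13}
    - {"tx": 5.2, "ty": -10.3, "tz": -4, "rx": 0, "ry": 0, "rz": 0.21}
    - {"tx": 7, "ty": -13.8, "tz": -5.5, "rx": 0, "ry": 0, "rz": 0.29}
    - {"tx": 8.8, "ty": -17.3, "tz": -6.5, "rx": 0, "ry": 0, "rz": 0.37}

```text
time: 27.65
position: [0.4691, 0.0925, 0.21]
tool_rot: [1.0, -0.026, 0.0, 0.0]
ft_force: [1.5, -0.1, -1.5]
grip_width: 0.0563
```

```bash
python3 -c "
from h import *
go(.50,.30,.22,-6)"
```

```text
t 27.65 pos [0.4691 0.0925 0.21  ] phi -3.0 q [ -2.  20. 103.   0.  57.  91.] F [ 1.5 -0.1 -1.5] w 0.0563
  -> t [  1.99 -20.88  -1.  ] r [-0.    -0.     0.052] rows 5.0
```

Emit:
send_rows:
  deltas:
    - {"tx": 0.4, "ty": -4, "tz": -0.3, "rx": 0, "ry": 0, "rz": 0.02}
    - {"tx": 0.8, "ty": -8, "tz": -0.7, "rx": 0, "ry": 0, "rz": 0.04}
    - {"tx": 1.2, "ty": -12, "tz": -1, "rx": 0, "ry": 0, "rz": 0.05}
    - {"tx": 1.6, "ty": -16, "tz": -1, "rx": 0, "ry": 0, "rz": 0.05}
    - {"tx": 1.8, "ty": -19, "tz": -1, "rx": 0, "ry": 0, "rz": 0.05}

```text
time: 28.07
position: [0.4962, 0.2828, 0.2188]
tool_rot: [0.999, -0.048, -0.0, -0.0]
ft_force: [-1.0, -0.1, -1.7]
grip_width: 0.056
```

Emit:
send_rows:
  deltas:
    - {"tx": 0, "ty": -1, "tz": 0, "rx": 0, "ry": 0, "rz": 0}
    - {"tx": 0, "ty": -1, "tz": 0, "rx": 0, "ry": 0, "rz": 0}
    - {"tx": 0, "ty": -1, "tz": 0, "rx": 0, "ry": 0, "rz": 0}

```text
time: 28.32
position: [0.4967, 0.2889, 0.2179]
tool_rot: [0.999, -0.048, -0.001, 0.001]
ft_force: [-1.5, -0.0, -1.1]
grip_width: 0.0561
```

```bash
cat > lane.py <<'E'
from h import *
import sys
o=robot.get_obs();c=wshot(sys.argv[1]); P=depro(c,np.ones((480,640),bool))
ps=np.radians(-6.1); ex=np.array([np.cos(ps),np.sin(ps)]); ey=np.array([-np.sin(ps),np.cos(ps)])
d=P[:,:2]-[.573,.347]; a=d@ex; b=d@ey
zf=.085-a*np.tan(np.radians(15)); h=(P[:,2]-zf)
m=(abs(b)<.055)&(a>-.09)&(a<.23)&(h<.03)&(h>-.01)
Q=P[m];hh=h[m];a=a[m];b=b[m]
w=(hh>.004); 
print("n",m.sum(),"floor h pct",np.percentile(hh[abs(b)<.02],[5,50,95]).round(4))
for lo in np.arange(-.08,.2,.04):
    k=w&(a>lo)&(a<lo+.04)
    if k.sum()>20:
        L_=b[k&(b>0)];R_=b[k&(b<0)]
        print("a %.2f"%lo, "left",L_.min().round(4) if len(L_) else None,L_.max().round(4) if len(L_) else None,"right",R_.min().round(4) if len(R_) else None,R_.max().round(4) if len(R_) else None,"h",np.percentile(hh[k],[50,95]).round(4))
for lo in np.arange(-.09,.2,.03):
    k=(abs(b)<.028)&(a>lo)&(a<lo+.03)
    if k.sum()>20: print("floor a %.2f"%lo,np.percentile(hh[k],[50,90,97]).round(4))
print("a range",a.min(),a.max())
R=Rn.from_quat(o['tool_rot']); q=R.inv().apply(P-o['position'])
mm=(abs(q[:,0])<.08)&(abs(q[:,1])<.026)&(abs(q[:,2]+.022)<.005); s=q[mm]
if mm.sum()>50: print("case in tool",s.min(0).round(4),s.max(0).round(4),np.median(s[:,2]).round(4))
E
python3 lane.py w12; python3 -c "
from h import *
go(.573,.347,.2,-6.1,-15)"
```

```text
n 21591 floor h pct [-0.006  -0.0004  0.0017]
a -0.08 left 0.035 0.0399 right None None h [0.01   0.0113]
a -0.04 left 0.0351 0.0406 right -0.0402 -0.0363 h [0.0101 0.0115]
a 0.00 left 0.0351 0.0403 right -0.0402 -0.036 h [0.0101 0.0115]
a 0.04 left 0.0353 0.0404 right -0.0401 -0.0358 h [0.0101 0.0116]
a 0.08 left 0.0354 0.0399 right -0.0401 -0.0365 h [0.01   0.0115]
floor a -0.09 [-0.0005  0.001   0.0014]
floor a -0.06 [0.     0.0015 0.0021]
floor a -0.03 [-0.0002  0.0014  0.002 ]
floor a 0.00 [-0.0004  0.0014  0.0019]
floor a 0.03 [-0.      0.0015  0.002 ]
floor a 0.06 [-0.0012  0.0011  0.0018]
floor a 0.09 [-0.0009  0.0002  0.0007]
a range -0.06945533276963661 0.09375663877411618
case in tool [-0.0373 -0.026  -0.0246] [ 0.055  0.026 -0.017] -0.0219
t 28.37 pos [0.4969 0.2882 0.218 ] phi -5.6 q [ 19.  27.  90.  -0.  64. 115.] F [ 0.5 -0.4 -1.7] w 0.0562
  -> t [ 7.   -6.6   1.77] r [ 0.003 -0.26   0.008] rows 2.3
```

View pics/w12.png

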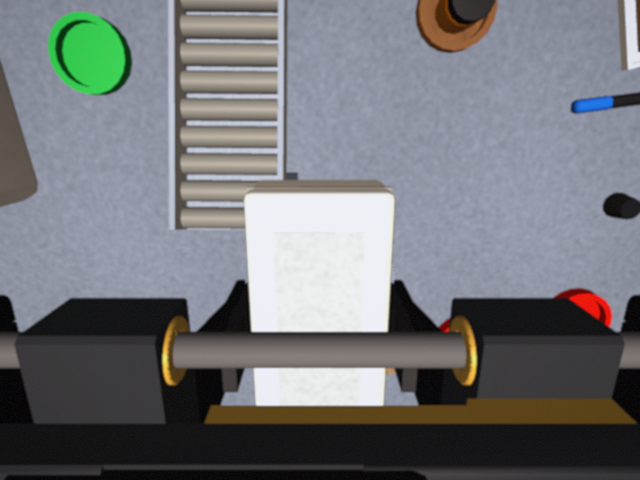

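```bash
python3 -c "
from h import *
go(.607,.3434,.16,-6.1,-15)"
```

```text
t 28.37 pos [0.4969 0.2882 0.218 ] phi -5.6 q [ 19.  27.  90.  -0.  64. 115.] F [ 0.5 -0.4 -1.7] w 0.0562
  -> t [10.43 -6.59  5.77] r [ 0.003 -0.26   0.008] rows 3.3
```

Emit:
send_rows:
  deltas:
    - {"tx": 2.5, "ty": -1.6, "tz": 0, "rx": 0, "ry": -0.06, "rz": 0}
    - {"tx": 5, "ty": -3.2, "tz": 0.5, "rx": 0, "ry": -0.12, "rz": 0}
    - {"tx": 8, "ty": -5, "tz": 2, "rx": 0, "ry": -0.18, "rz": 0.008}
    - {"tx": 10, "ty": -6.4, "tz": 4, "rx": 0, "ry": -0.24, "rz": 0.008}
    - {"tx": 10.4, "ty": -6.6, "tz": 5.7, "rx": 0, "ry": -0.26, "rz": 0.008}

```text
time: 28.78
position: [0.6136, 0.3433, 0.1593]
tool_rot: [0.99, -0.055, -0.128, -0.007]
ft_force: [0.4, 0.1, -2.8]
grip_width: 0.0561
```

Emit:
send_rows:
  deltas:
    - {"tx": 0, "ty": 0, "tz": 0, "rx": 0, "ry": 0, "rz": 0}
    - {"tx": 0, "ty": 0, "tz": 0, "rx": 0, "ry": 0, "rz": 0}
    - {"tx": 0, "ty": 0, "tz": 0, "rx": 0, "ry": 0, "rz": 0}

```text
time: 29.03
position: [0.6075, 0.3435, 0.1623]
tool_rot: [0.99, -0.053, -0.13, -0.006]
ft_force: [0.8, -0.0, -1.9]
grip_width: 0.0557
```

```bash
python3 lane.py w13; python3 -c "
from h import *
go(.607,.3434,.104,-6.1,-15)"
```

```text
n 21348 floor h pct [-0.005  -0.0002  0.0017]
a 0.04 left 0.0358 0.0401 right -0.0403 -0.0358 h [0.0103 0.0116]
a 0.08 left 0.0357 0.0402 right -0.0401 -0.0357 h [0.0103 0.0115]
a 0.12 left 0.0358 0.0403 right -0.04 -0.0357 h [0.0102 0.0116]
floor a 0.03 [0.0009 0.0018 0.0022]
floor a 0.06 [-0.0007  0.0012  0.0018]
floor a 0.09 [0.0001 0.0015 0.002 ]
floor a 0.12 [-0.0009  0.0012  0.0019]
floor a 0.15 [0.0004 0.0014 0.0017]
a range 0.054543105243162915 0.15151693986535864
case in tool [-0.0372 -0.026  -0.0243] [ 0.0551  0.026  -0.017 ] -0.022
t 29.08 pos [0.6077 0.3441 0.1633] phi -6.1 q [ 18.  45.  63.   6.  86. 113.] F [-0.9 -0.1 -1.2] w 0.0559
  -> t [1.46 0.07 5.75] r [ 0.    -0.003 -0.001] rows 1.4
```

View pics/w13.png

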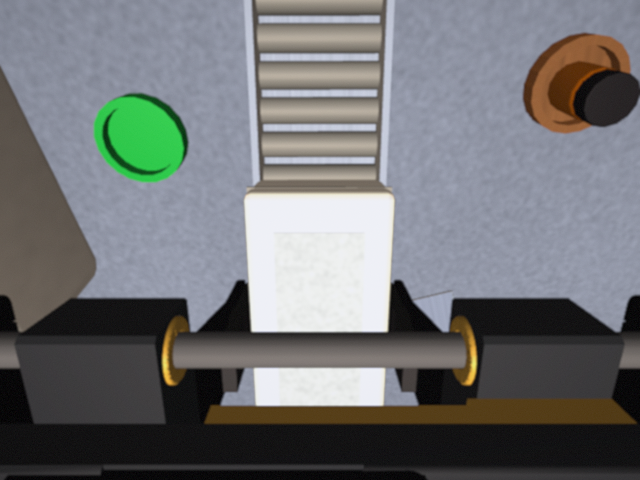

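```bash
python3 -c "
from h import *
import pickle
cs,D=pickle.load(open('d0.pkl','rb'))
for n in cs:
  P=depro(cs[n],np.ones((480,640),bool)); m=(P[:,0]>.45)&(P[:,0]<.75)&(P[:,1]>.395)&(P[:,1]<.75)&(P[:,2]>.03); q=P[m]; print(n,len(q)); 
  if len(q): print(q.min(0),q.max(0))
"
```

```text
scene 2
[0.50925117 0.39506415 0.09613789] [0.51443982 0.39506706 0.11472058]
side 9942
[0.50496812 0.39514579 0.03001147] [0.74992478 0.69856079 0.1551515 ]
```

Emit:
send_rows:
  deltas:
    - {"tx": 0.4, "ty": 0.05, "tz": 1.5, "rx": 0, "ry": 0, "rz": 0}
    - {"tx": 0.8, "ty": 0.05, "tz": 3, "rx": 0, "ry": 0, "rz": 0}
    - {"tx": 1.2, "ty": 0.05, "tz": 4.5, "rx": 0, "ry": 0, "rz": 0}
    - {"tx": 1.4, "ty": 0.05, "tz": 5.5, "rx": 0, "ry": 0, "rz": 0}
    - {"tx": 1.4, "ty": 0.05, "tz": 5.5, "rx": 0, "ry": 0, "rz": 0}

```text
time: 29.5
position: [0.6054, 0.344, 0.1042]
tool_rot: [0.99, -0.053, -0.131, -0.006]
ft_force: [-0.3, -0.5, -2.2]
grip_width: 0.0558
```

Emit:
send_rows:
  deltas:
    - {"tx": 0, "ty": 0, "tz": 0, "rx": 0, "ry": 0, "rz": 0}
    - {"tx": 0, "ty": 0, "tz": 0, "rx": 0, "ry": 0, "rz": 0}

```text
time: 29.67
position: [0.608, 0.3449, 0.1066]
tool_rot: [0.99, -0.053, -0.128, -0.007]
ft_force: [-0.1, -0.1, -1.4]
grip_width: 0.0561
```

```bash
python3 -c "
from h import *
go(.6067,.3434,.094,-6.1,-15)"
```

```text
t 29.67 pos [0.608  0.3449 0.1066] phi -6.1 q [ 18.  49.  65.   6.  80. 112.] F [-0.1 -0.1 -1.4] w 0.0561
  -> t [0.21 0.16 1.24] r [ 0.    -0.004  0.   ] rows 0.3
```

Emit:
send_rows:
  deltas:
    - {"tx": 0.2, "ty": 0.15, "tz": 0.5, "rx": 0, "ry": 0, "rz": 0}
    - {"tx": 0.2, "ty": 0.15, "tz": 0.9, "rx": 0, "ry": 0, "rz": 0}
    - {"tx": 0.2, "ty": 0.15, "tz": 1.25, "rx": 0, "ry": 0, "rz": 0}
    - {"tx": 0.2, "ty": 0.15, "tz": 1.25, "rx": 0, "ry": 0, "rz": 0}
    - {"tx": 0.2, "ty": 0.15, "tz": 1.25, "rx": 0, "ry": 0, "rz": 0}

```text
time: 30.08
position: [0.6058, 0.3432, 0.092]
tool_rot: [0.99, -0.053, -0.13, -0.006]
ft_force: [0.2, -0.2, -1.4]
grip_width: 0.0557
```

```bash
python3 -c "
from h import *
go(.6067,.3434,.094,-6.1,-15)"
```

```text
t 30.08 pos [0.6058 0.3432 0.092 ] phi -6.1 q [ 18.  49.  66.   6.  79. 112.] F [ 0.2 -0.2 -1.4] w 0.0557
  -> t [ 0.03 -0.03 -0.22] r [ 0.001 -0.001  0.   ] rows 0.1
```

Emit:
send_rows:
  deltas:
    - {"tx": 0, "ty": 0, "tz": 0, "rx": 0, "ry": 0, "rz": 0}
    - {"tx": 0, "ty": 0, "tz": 0, "rx": 0, "ry": 0, "rz": 0}
    - {"tx": 0, "ty": 0, "tz": 0, "rx": 0, "ry": 0, "rz": 0}
    - {"tx": 0, "ty": 0, "tz": 0, "rx": 0, "ry": 0, "rz": 0}
    - {"tx": 0, "ty": 0, "tz": 0, "rx": 0, "ry": 0, "rz": 0}
  claw: 7

```text
time: 30.5
position: [0.606, 0.3432, 0.0923]
tool_rot: [0.99, -0.053, -0.129, -0.006]
ft_force: [-0.1, -0.7, -0.4]
grip_width: 0.0692
```

Emit:
send_rows:
  deltas:
    - {"tx": 0, "ty": 0, "tz": 0, "rx": 0, "ry": 0, "rz": 0}
    - {"tx": 0, "ty": 0, "tz": 0, "rx": 0, "ry": 0, "rz": 0}
    - {"tx": 0, "ty": 0, "tz": 0, "rx": 0, "ry": 0, "rz": 0}
    - {"tx": 0, "ty": 0, "tz": 0, "rx": 0, "ry": 0, "rz": 0}
    - {"tx": 0, "ty": 0, "tz": 0, "rx": 0, "ry": 0, "rz": 0}

```text
time: 30.92
position: [0.6059, 0.3432, 0.0921]
tool_rot: [0.99, -0.053, -0.129, -0.006]
ft_force: [0.7, -0.4, 0.0]
grip_width: 0.0698
```

```bash
python3 -c "
from h import *
wshot('w14'); go(.6067,.3434,.094,-6.1,-15)"
```

```text
t 30.97 pos [0.6059 0.3432 0.0921] phi -6.1 q [ 18.  49.  66.   6.  79. 112.] F [-0.5  0.1 -1.1] w 0.0699
  -> t [ 0.03 -0.03 -0.2 ] r [ 0.001 -0.002  0.   ] rows 0.0
```

View pics/w14.png

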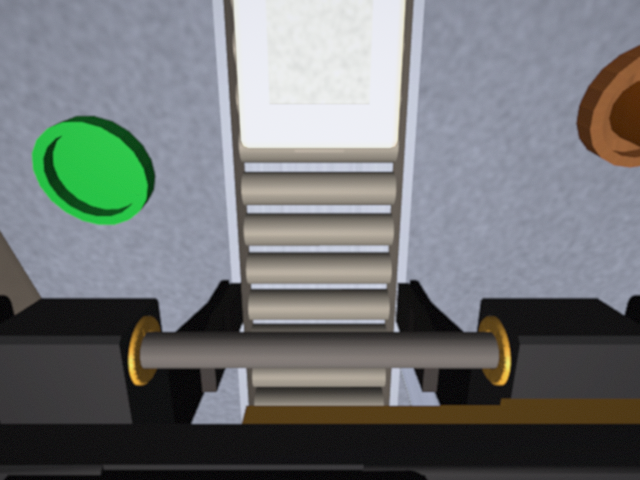

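The case slid down. Retreat along the tool axis and check everything.

Emit:
send_rows:
  deltas:
    - {"tx": 0, "ty": 0, "tz": -2, "rx": 0, "ry": 0, "rz": 0}
    - {"tx": 0, "ty": 0, "tz": -5, "rx": 0, "ry": 0, "rz": 0}
    - {"tx": -2, "ty": 0, "tz": -8, "rx": 0, "ry": 0, "rz": 0}
    - {"tx": -5, "ty": 0, "tz": -11, "rx": 0, "ry": 0, "rz": 0}
    - {"tx": -8, "ty": 0, "tz": -13, "rx": 0, "ry": 0, "rz": 0}

```text
time: 31.38
position: [0.5635, 0.3479, 0.2407]
tool_rot: [0.99, -0.053, -0.128, -0.007]
ft_force: [0.3, -0.0, 1.1]
grip_width: 0.0698
```

Emit:
send_rows:
  deltas:
    - {"tx": -2, "ty": 0, "tz": -2, "rx": 0, "ry": 0, "rz": 0}
    - {"tx": -4, "ty": 0, "tz": -3, "rx": 0, "ry": 0, "rz": 0}
    - {"tx": -4, "ty": 0, "tz": -3, "rx": 0, "ry": 0, "rz": 0}
    - {"tx": -4, "ty": 0, "tz": -3, "rx": 0, "ry": 0, "rz": 0}
    - {"tx": -4, "ty": 0, "tz": -3, "rx": 0, "ry": 0, "rz": 0}

```text
time: 31.8
position: [0.5317, 0.351, 0.2767]
tool_rot: [0.99, -0.053, -0.13, -0.006]
ft_force: [0.1, 0.1, 0.4]
grip_width: 0.0699
```

```bash
python3 -c "
from h import *
F=np.ones((480,640),bool)
P=[]
for n in('scene','side'):
  c=robot.camera(n); cv2.imwrite(f'pics/z_{n}.png',c['color'][:,:,::-1]); p=depro(c,F)
  print(n)
  band(p,(.653,.158),.05,.045,.056,'jar')
  band(p,(.641,-.018),.06,.024,.034,'carton')
  band(p,(.666,-.188),.055,.024,.034,'tin')
  band(p,(.533,-.34),.075,.086,.1,'block')
  ps=np.radians(-6.1); ex=np.array([np.cos(ps),np.sin(ps)]); ey=np.array([-np.sin(ps),np.cos(ps)])
  d=p[:,:2]-[.573,.347]; a=d@ex;b=d@ey; h=(p[:,2]-.085+a*np.tan(np.radians(15)))*np.cos(np.radians(15))
  m=(abs(b)<.04)&(abs(h-.037)<.005)&(a>0)&(a<.25); print('case top a',a[m].min(),a[m].max(),'b',b[m].min(),b[m].max(),np.median(h[m]))
wshot('w15'); print(robot.get_obs()['time'])
"
```

```text
scene
jar 218 rect [651.  159.3] [31.8 31.2] 64.5 circ [651.1 159.2] 16.9 z 0.0504
carton 523 rect [639.4 -16.9] [64.4 46.2] 8.9 circ [639.1 -17.2] 37.3 z 0.0297
tin 328 rect [ 664.7 -185.5] [56.2 51.2] 71.5 circ [ 664.4 -185.7] 28.4 z 0.0299
block 622 rect [ 531.5 -338. ] [67.6 89.9] 83.5 circ [ 531.4 -339.8] 53.1 z 0.0919
case top a 0.1020669452141699 0.20990754097678377 b -0.02820313058260424 0.029033359254818553 0.03729246647039665
side
jar 158 rect [651.1 159.8] [32.7 32.5] 55.0 circ [650.5 159.9] 17.3 z 0.0503
carton 410 rect [639.  -16.7] [66.8 48. ] 10.7 circ [639.1 -17.3] 39.9 z 0.0294
tin 20 rect [ 673.9 -164.2] [ 5.8 32.9] 64.9 circ [ 673.3 -165.3] 16.4 z 0.0272
block few 0
case top a 0.10089468815879184 0.2111847909284727 b -0.027092602430473837 0.029299359400876135 0.03773315824511265
31.95
```

View pics/z_scene.png

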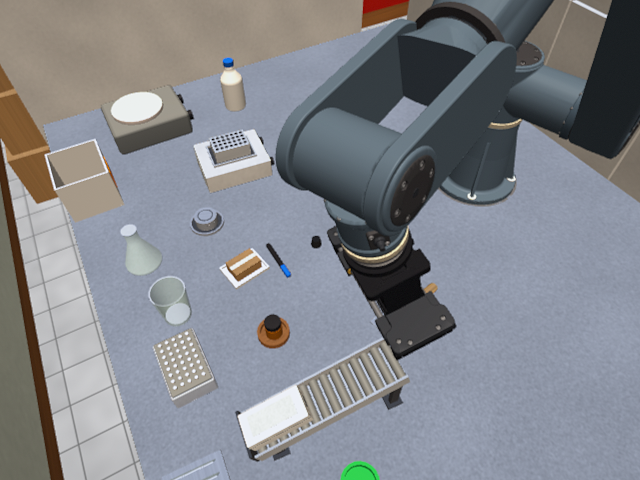

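View pics/w15.png

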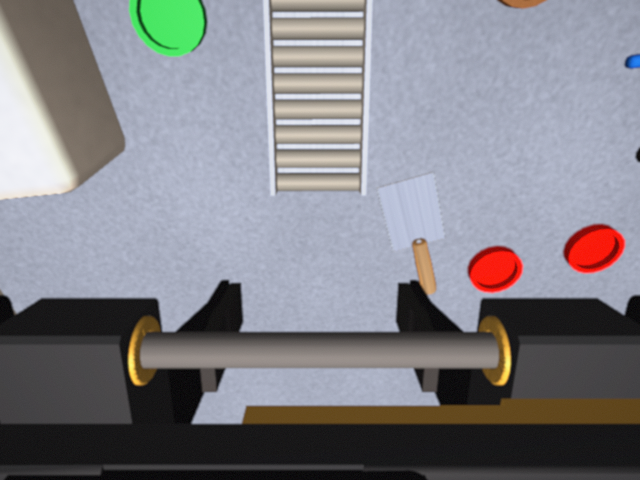

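View pics/z_side.png

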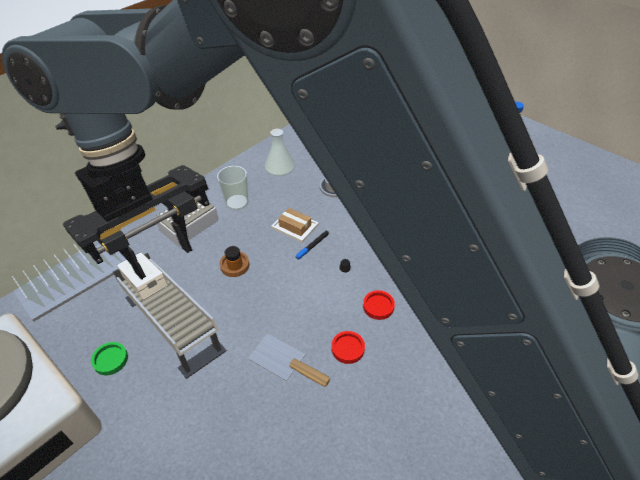

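```bash
python3 -c "
from rig import robot
print(robot.hand_in())"
```

```text
the job is handed in; nothing more can be done
None
```

All five pieces are at their stations and released, and I handed the job in at about 32 s of the 134 s allowed. I placed them in the order asked: jar, carton, tin, block, case.

Last checks from the scene, side and wrist cameras:

| Piece | Station | What the check showed |
|---|---|---|
| Jar | Wooden holder | Upright, within about 2 mm of the holder's centre, top at z about 50 mm |
| Carton | White tray | Flat, aligned with the tray at about 10°, inside the rim |
| Tin | Steel ring | Flat, within 1 mm of the ring's centre |
| Block | Heater bay | Flat, top at z about 91 mm, centred and aligned inside the rim |
| Case | Roller lane | Slid down on release; its centre is about 151 mm ahead of the loading point, against an expected 150 mm, so it lies at the stop |

In the last pictures the gripper was open and touching nothing, and the forces were near zero. The arm hid the tin and the block from the side camera in that last look. Those two therefore rest on the final scene picture and the wrist pictures taken after each was placed. I saw no disagreement beyond the 1–3 mm difference between cameras.

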